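# Charge and release the drop-bottom box

### The arm

A 6-joint arm with a two-finger parallel gripper is mounted at the origin on a cart in front of the work surface, level with it; the furniture and walls round the work are solid. World frame = base frame: x ahead of the robot, y to its left, z up, the work surface at z = 0. Lengths are in m, angles in rad, forces in N, time in s.
With the tool pointing down it reaches from about 0.425 to 0.95 m from the base axis. Payload 3.5 kg.
Tool frame: the origin (TCP) lies on the centre line of the jaws, within the pads' length; the fingertips stand 11 mm ahead of it and the grasp point (between the pads) lies 8 mm behind it; y points along the fingers, x is the direction in which the jaws open and shut, and the axes are right-handed (so a half turn about y gives the same grasp; the last joint's range is limited). The gripper opens to 85 mm and grips with 20 to 120 N. Pads are 22 mm wide; open, the fingers measure 114 mm over their backs; the gripper's body (76 mm by 85 mm) begins 54 mm behind the grasp point. The pads swing forward as they close: fully open they stand 13 mm farther back than shut.
Start: joints at [-1.414, 0.286, 1.577, -0, 1.279, -0.15], TCP at [0.204, -0.643, 0.242] pointing down, gripper open.
Joint ranges: [-2.77, 2.77], [-0.9, 2.22], [0.21, 2.48], [-1.53, 4.67], [0.24, 2.81], [-2.84, 2.84]. Speed limits (rad/s): [2.79, 2.79, 3.14, 3.14, 3.14, 3.14].

### API

Orientations are given as a unit quaternion [x, y, z, w].
In Python, from plant import get_state, read_camera, sign_off gives the robot as it stands.
- The arm moves only by the shell command python3 -m inch 'ROWS' [FORCE]. ROWS is JSON, a list of rows, each an object of numbers: "ax", "ay", "az": the turn, a rotation vector about the tool's x, y, z in rad; "x", "y", "z": the shift along the tool's x, y, z in mm; "hand": the closure, from -1 (fully open) to 1 (shut). In form: [{"ax": .., "ay": .., "az": .., "x": .., "y": .., "z": .., "hand": ..}, ...]. A call has 1 to 5 rows; each row shifts and turns the commanded pose from where the row before left it, along the tool's axes as they then stand; what a row does not reach is not made up. A row lasts 1/12 s, in which the tool goes at most 41.7 mm and 7.16 degrees, less where a joint would pass 70% of its speed; a pose out of reach is approached as far as the arm can. A call with a gripper value outside its range is refused whole. The fingers move at their own pace and stop on an object; FORCE is the grip in N (left out, the last holds). Time passes only in rows, so rows that do not move let the fingers close. It gives the time, the measured TCP pose, the force and the opening at its end, in the units of the state.
- get_state(): the state, without advancing time (a new reading comes with each control period).
- read_camera(name): name is "scene" or "top"; returns a dict with "img" (384x512x3 uint8, red, green, blue), "fov_y" (degrees; the focal length in pixels is half the picture's height over the tangent of half this angle, whatever the lens; pixels are square), "cx", "cy" (the principal point, pixels), "T" (4x4, takes a point from camera to world coordinates). Camera axes: x right, y down, z forward; pixel columns grow to the right and rows downward; lengths in m; the calibration is good to about 2 mm. A picture is of the moment at which its call begins. There is no depth.
- sign_off(): hands the job in, once; it reports no verdict.
The state is a dict: "time": time; "qpos": joint angles; "dq": joint speeds; "joint_efforts": joint torques, N m; "eef_pos": TCP position; "tcp_rot": TCP orientation; "contact_force": force on the tool from outside, world axes, zero at the start; "wrist_torque": the same for the moment, N m; "opening": opening from 0.0 (shut) to 1.0 (fully open).
Only numpy, scipy, OpenCV 4.12 (cv2) and the standard library are available. Lean on these libraries where they do the work, as an engineer would, in place of code of your own. Each camera call takes 0.05 s, during which the arm holds its last target. There are 200 camera calls.

### The job

Take the pouring cup by its handle and pour all eight brass slugs into the open drop-bottom box while its floor is shut, without spilling. Then stand the empty cup upright on the worktop and let go of it, and only after that draw the box's bolt out so that the floor swings open and the whole charge falls into the catch pan below. Leave the other things where they lie.

Things in the scene. Friction and masses are not known exactly. Their poses are not given: they have to be found in the camera images.
- cup: aluminium pouring cup, a wide open cone: foot 44 mm across, mouth 100 mm across (outer), 43 mm high, wall 2.5 mm, inner floor 4 mm up; 0.11 to 0.21 kg empty. Origin: centre of the underside, z up out of the mouth. A wooden handle springs from its -x side; pour over the opposite lip, at (0.050, 0, 0.043) in the cup's frame
- cup_grip (a point): grip point on the cup's handle, at (-0.0954, 0, 0.0891) in the cup's frame. The handle is a flat wooden bar 85 mm long, 16 mm wide (along the cup's y), 10 mm thick, leaning out 40 degrees from vertical: from its foot at (-0.060, 0, 0.047) it rises along (-0.643, 0, 0.766). The point is 55 mm up the bar, 30 mm from its end
- cup_rim (a point): centre of the cup's mouth, 43 mm above its underside
- charge_box: sheet-steel fixture fixed to the worktop: an open square box on four legs, straight above a catch pan. Origin: centre of the pan's underside, z up. Box: inside 80 x 80 mm, wall 2 mm, floor 95 mm and rim 138 mm above the worktop. The box's floor is a flap hinged on the +x side; its bolt is on the -x side
- box_rim (a point): centre of the charging box's open mouth, at rim height. Beware of two lamp hoods that hang over the bench: one behind and left of the box, over world x 0.51 to 0.75, y -0.01 to 0.22, from z = 0.47 up; one behind and right, over x 0.63 to 0.84, y below -0.47, z 0.40 to 0.49
- pan_floor (a point): centre of the catch pan's floor, 3 mm above the worktop. The pan is 150 mm (box's x) by 124 mm (y) outside, walls 3 mm thick and 32 mm high
- flap (a joint): hinged floor of the box, rad: 0 shut, 1.3 hanging fully open. Carried only by the bolt; falls open by its own weight once the bolt has been drawn some 11 mm or more
- bolt (a joint): sliding bolt under the free edge of the floor, m: 0 home (floor carried), grows as the bolt is drawn out along the box's -x, 0.030 fully out (a stop). Friction about 2 N (up to 3 N loaded); stays where it is left
- bolt_knob (a point): near the top of the bolt's upright black knob: a round post 12 mm across, free all round, top 3 mm above this point, foot 50 mm below it. With the bolt home the knob stands 90 mm from the box's middle along the box's -x, its axis 48 mm from the box's wall, its top 141 mm above the worktop
- slug_0: one of eight equal brass slugs, cut-offs of round rod 14 mm across and 13 mm long, 16 g, smooth (friction about 0.2). Origin: its centre; at the start all eight lie in the cup
- slug_1: one of eight equal brass slugs, cut-offs of round rod 14 mm across and 13 mm long, 16 g, smooth (friction about 0.2). Origin: its centre
- slug_2: one of eight equal brass slugs, cut-offs of round rod 14 mm across and 13 mm long, 16 g, smooth (friction about 0.2). Origin: its centre
- slug_3: one of eight equal brass slugs, cut-offs of round rod 14 mm across and 13 mm long, 16 g, smooth (friction about 0.2). Origin: its centre
- slug_4: one of eight equal brass slugs, cut-offs of round rod 14 mm across and 13 mm long, 16 g, smooth (friction about 0.2). Origin: its centre
- slug_5: one of eight equal brass slugs, cut-offs of round rod 14 mm across and 13 mm long, 16 g, smooth (friction about 0.2). Origin: its centre
- slug_6: one of eight equal brass slugs, cut-offs of round rod 14 mm across and 13 mm long, 16 g, smooth (friction about 0.2). Origin: its centre
- slug_7: one of eight equal brass slugs, cut-offs of round rod 14 mm across and 13 mm long, 16 g, smooth (friction about 0.2). Origin: its centre
- needle_file: bystander, loose: needle file, 157 mm long, 10 mm thick, lying
- tweezers: bystander, loose: cross-locking tweezers, 157 mm long, 9 mm high, lying
- pencil: bystander, loose: pencil, 158 mm long, 8 mm high, lying
- tape: bystander, loose: roll of masking tape, 105 mm across, 24 mm high, lying flat
- dome: bystander, loose: steel doming cube with round hollows, 46 mm

How it is judged:
By the outcome, as a careful person would: the job done as asked, in the order asked, and still so for the second after the job is handed in, with the robot touching nothing.
It also fails if it takes over 72 s, if anything falls off the work surface, if the arm or the gripper's body presses on something with over 40 N, if the wrist force passes 120 N, or if a joint passes its speed limit or range.

## Working session

There is one attempt and no reset: what is moved stays moved. The work goes in short steps, Python scripts to look and compute and a shell command to move; the robot and the scene stay as the last step left them, time stands still between calls to the robot, and variables do not carry over. Pictures are saved under pics/ and viewed, about 8 in all and at most 12, crops included, and the job is handed in when it is done.

```bash
ls; mkdir -p pics; python3 - <<'E'
from plant import *
import cv2,numpy as np,pickle
s=get_state();print(s)
for n in("scene","top"):
    d=read_camera(n);cv2.imwrite(f"pics/{n}0.png",cv2.resize(d["img"][:,:,::-1],(800,600),interpolation=cv2.INTER_CUBIC));print(n,d["fov_y"],d["cx"],d["cy"],np.round(d["T"],4).tolist());pickle.dump(d,open(f"{n}0.pkl","wb"))
E
```

```text
pics
{'time': 0.0, 'qpos': array([-1.41403118e+00,  2.87138331e-01,  1.57817455e+00, -3.03767295e-05,
        1.27856935e+00, -1.50046287e-01]), 'dq': array([ 0.00018228, -0.00145973,  0.00054844,  0.0004692 ,  0.00097685,
        0.0020011 ]), 'joint_efforts': array([-5.26376534e-04, -4.05981445e+01, -2.92628932e+01, -1.54455133e-04,
        5.78587060e-03,  1.09188511e-05]), 'eef_pos': array([ 0.20375704, -0.64285757,  0.24096669]), 'tcp_rot': array([-0.56996885,  0.41830461, -0.41714149,  0.5710952 ]), 'contact_force': array([ 0.17744358, -0.29596033,  0.87831276]), 'wrist_torque': array([ 0.00990749,  0.03533664, -0.0190889 ]), 'opening': 0.9991032258112132}
scene 50.17700947169976 247.37852086171898 197.9992518587893 [[0.7293, -0.4319, 0.5306, 0.0034], [-0.6841, -0.4459, 0.5772, -0.9494], [-0.0127, -0.784, -0.6207, 0.7377], [0.0, 0.0, 0.0, 1.0]]
top 45.421427500866805 255.0615847377821 199.1373424726686 [[0.0126, -0.9977, 0.066, 0.462], [-0.9999, -0.0127, -0.0018, -0.3629], [0.0026, -0.066, -0.9978, 1.1628], [0.0, 0.0, 0.0, 1.0]]
```

View pics/scene0.png

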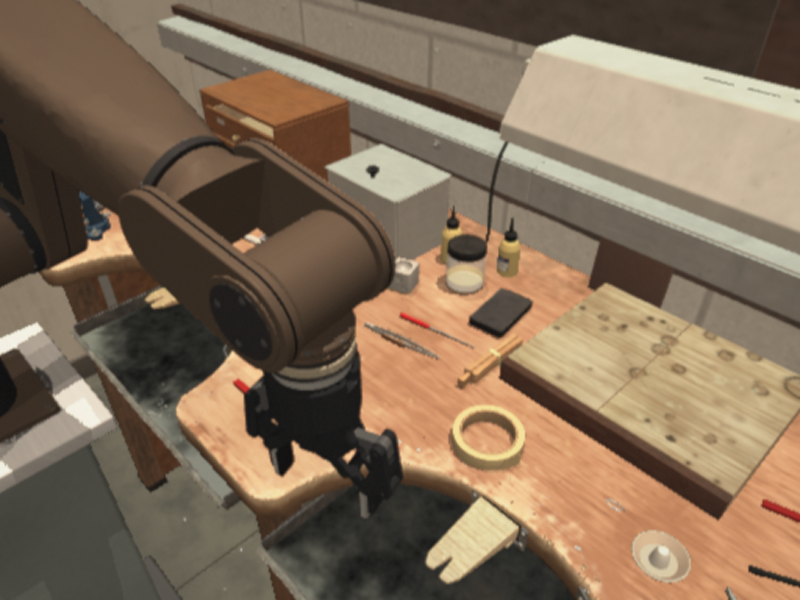

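View pics/top0.png

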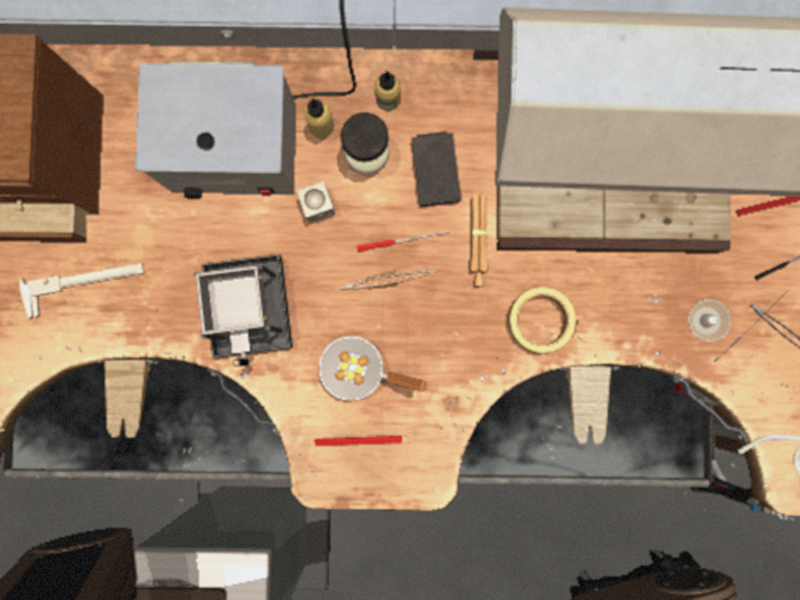

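The top view shows the box at about (235,305), its knob near (242,362), the cup at (350,368) and its handle running to (425,383). The scene camera's view is blocked by the arm. I'll enlarge the top view.

```bash
cat > h.py <<'E'
import numpy as np,cv2,pickle
from scipy.spatial.transform import Rotation as R
def ray(d,u,v,z):
    f=192/np.tan(np.radians(d["fov_y"]/2)); T=np.array(d["T"])
    r=T[:3,:3]@np.array([(u-d["cx"])/f,(v-d["cy"])/f,1]); return T[:3,3]+r*(z-T[2,3])/r[2]
def proj(d,p):
    f=192/np.tan(np.radians(d["fov_y"]/2)); T=np.array(d["T"])
    c=T[:3,:3].T@(np.array(p)-T[:3,3]); return np.array([d["cx"]+f*c[0]/c[2],d["cy"]+f*c[1]/c[2]])
def crop(d,u0,v0,w,h,k,name):
    cv2.imwrite(name,cv2.resize(np.ascontiguousarray(d["img"][v0:v0+h,u0:u0+w,::-1]),None,fx=k,fy=k,interpolation=cv2.INTER_CUBIC))
E
python3 -c "
from h import *
d=pickle.load(open('top0.pkl','rb'));crop(d,120,155,160,112,5,'pics/c1.png')"
```

```text
(no output)
```

View pics/c1.png

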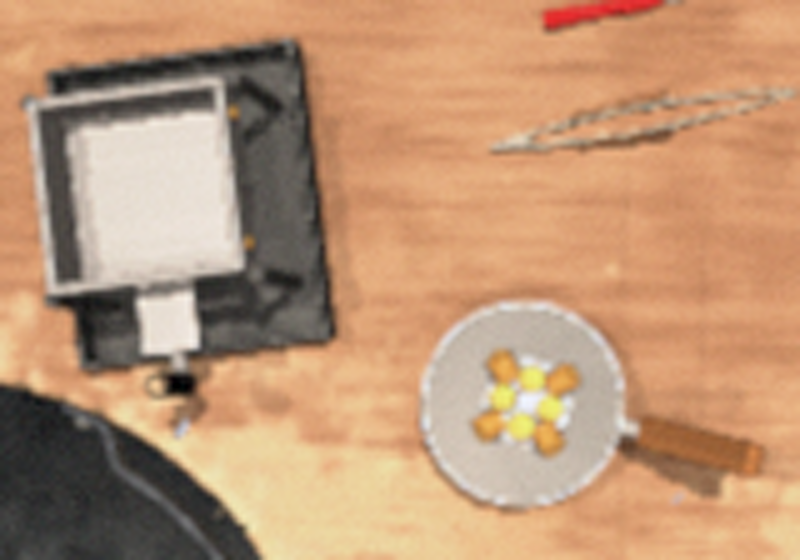

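The crop shows the outer corners of the box rim at about (30,105), (222,80), (245,272) and (50,297), and the knob at (180,383). The cup rim is centred at (523,403), and its handle runs from (632,430) to an end at (755,458). All eight slugs are in the cup.

```bash
python3 - <<'E'
from h import *
from scipy.optimize import least_squares
d=pickle.load(open('top0.pkl','rb'))
g=lambda x,y,z:ray(d,120+x/5-.1*4,155+y/5-.4,z)   # resize centre offset
C=[g(*c,.138) for c in[(30,105),(222,80),(245,272),(50,297)]]
print(np.round(C,4)); c=np.mean(C,0); print("box",c,[np.linalg.norm(C[i]-C[i-1]) for i in range(4)])
# box +x : from bottom edge to top edge
v=(C[0]+C[1]-C[2]-C[3]);w=(C[0]+C[3]-C[1]-C[2]);print("yaw",np.arctan2(v[1],v[0]),np.arctan2(-w[0],w[1]))
print("knob",g(180,383,.141), "dist",np.linalg.norm((g(180,383,.141)-c)[:2]))
# pan corners z .032
P=[g(*c,.032) for c in[(298,42),(335,337),(88,367)]];print("pan",np.round(P,4),(P[0]+P[2])/2)
r=g(523,403,.043);print("rim",r)
# handle end: local end center (-.060-.085*.643, 0,.047+.085*.766)
e=g(755,458,.112);print("end",e,np.linalg.norm((e-r)[:2]));h=(r-e)[:2];print("cup yaw",np.arctan2(h[1],h[0]))
e=g(632,430,.05);h=(r-e)[:2];print("foot yaw",np.arctan2(h[1],h[0]),np.linalg.norm(h))
# check by projection
for n,p in dict(pencilL=(316,441),pencilR=(402,439)).items(): print(n,ray(d,p[0]*.64,p[1]*.64,.004))
E
```

```text
[[ 0.579  -0.0735  0.138 ]
 [ 0.5914 -0.1593  0.138 ]
 [ 0.5053 -0.1718  0.138 ]
 [ 0.493  -0.0851  0.138 ]]
box [ 0.5421767  -0.12242338  0.138     ] [np.float64(0.08683816988240178), np.float64(0.08674466068689177), np.float64(0.0870906179821365), np.float64(0.08759547490745231)]
yaw 0.1390305263778135 0.14204326892558383
knob [ 0.45543438 -0.14475762  0.141     ] dist 0.08957147265039976
pan [[ 0.6243 -0.1755  0.032 ]
 [ 0.4783 -0.1971  0.032 ]
 [ 0.462  -0.0761  0.032 ]] [ 0.54315447 -0.12577867  0.032     ]
rim [ 0.44719923 -0.29090559  0.043     ]
end [ 0.42443687 -0.40154365  0.112     ] 0.11295533109432655
cup yaw 1.3678903528273028
foot yaw 1.3449806476287867 0.05472495666132578
pencilL [ 0.32872804 -0.2354951   0.004     ]
pencilR [ 0.3335931  -0.37308796  0.004     ]
```

```bash
cat >> h.py <<'E'
def cupR(psi,tilt=0): return (R.from_euler('z',psi)*R.from_euler('y',tilt)).as_matrix()
def toolR(a,s): # tool in cup frame
    bar=np.array([-.6428,0,.766]);n=np.array([.766,0,.6428]);y=-np.cos(a)*np.array([0,1,0])-np.sin(a)*bar
    return np.stack([s*n,y,np.cross(s*n,y)],1)
GR=np.array([-.0954,0,.0891])
def tool(psi,tilt,a,s,p): # p = cup origin
    C=cupR(psi,tilt);M=C@toolR(a,s);return M,np.array(p)+C@GR+.008*M[:,1]
E
python3 - <<'E'
from h import *
R0=R.from_quat([-0.56996885,0.41830461,-0.41714149,0.5710952]);print(R0.as_matrix().round(3))
for s in(1,-1):
  for a in(.4,.8,1.57):
    M,t=tool(1.36,0,a,s,(.447,-.291,0));print(s,a,t.round(4),M.round(2).tolist(),(R0.inv()*R.from_matrix(M)).as_rotvec().round(2))
E
python3 -m inch '[{"ax":0.1,"z":20},{"ax":0.1,"az":0.06,"ay":0.06,"y":-20},{"az":0.1,"ay":0.06,"y":-20,"x":20}]'
python3 -c "
from plant import *
s=get_state();print(s['qpos'],s['eef_pos'],s['tcp_rot'])"
```

```text
[[ 0.302 -0.     0.953]
 [-0.953  0.002  0.302]
 [-0.002 -1.     0.   ]]
1 0.4 [ 0.4347 -0.3839  0.0867] [[0.16, 0.95, -0.26], [0.75, 0.05, 0.66], [0.64, -0.3, -0.71]] [ 0.36 -1.81 -1.47]
1 0.8 [ 0.4333 -0.3818  0.0847] [[0.16, 0.78, -0.61], [0.75, 0.31, 0.59], [0.64, -0.55, -0.53]] [ 0.56 -2.1  -1.1 ]
1 1.57 [ 0.4281 -0.3793  0.083 ] [[0.16, 0.14, -0.98], [0.75, 0.63, 0.21], [0.64, -0.77, -0.0]] [ 0.9  -2.49 -0.24]
-1 0.4 [ 0.4347 -0.3839  0.0867] [[-0.16, 0.95, 0.26], [-0.75, 0.05, -0.66], [-0.64, -0.3, 0.71]] [1.28 0.85 0.31]
-1 0.8 [ 0.4333 -0.3818  0.0847] [[-0.16, 0.78, 0.61], [-0.75, 0.31, -0.59], [-0.64, -0.55, 0.53]] [0.9  0.74 0.46]
-1 1.57 [ 0.4281 -0.3793  0.083 ] [[-0.16, 0.14, 0.98], [-0.75, 0.63, -0.21], [-0.64, -0.77, 0.0]] [0.18 0.5  0.68]
[-1.41397643e+00  2.87108410e-01  1.57805126e+00  2.33100905e-05
  1.27859750e+00 -1.49984125e-01] [ 0.20381145 -0.6428895   0.24105339] [-0.5699824   0.41826704 -0.41719221  0.57107215]validation failed for argument at $[0]...
```

```bash
L="python3 -c \"from plant import *;s=get_state();print(*s['qpos'],*s['eef_pos'],*s['tcp_rot'])\""
python3 -m inch '[{"ax":0.1,"ay":0,"az":0,"x":0,"y":0,"z":20,"hand":-1}]'
eval $L >>log
python3 -m inch '[{"ax":0.1,"ay":0.06,"az":0.06,"x":0,"y":-20,"z":0,"hand":-1},{"ax":0,"ay":0.06,"az":0.1,"x":20,"y":-20,"z":0,"hand":-1}]';eval $L >>log
python3 -m inch '[{"ax":0.1,"ay":0.05,"az":0,"x":0,"y":0,"z":0,"hand":-1},{"ax":0.1,"ay":0.05,"az":0,"x":0,"y":-10,"z":-20,"hand":-1}]';eval $L >>log
python3 -m inch '[{"ax":0,"ay":0,"az":0,"x":0,"y":0,"z":0,"hand":-1}]';eval $L >>log; cat log
```

```text
time: 0.18
eef_pos: [0.2231, -0.637, 0.2416]
tcp_rot: [-0.541, 0.396, -0.438, 0.599]
contact_force: [0.2, -0.7, -0.4]
opening: 1.002
time: 0.35
eef_pos: [0.2213, -0.654, 0.2769]
tcp_rot: [-0.447, 0.454, -0.434, 0.637]
contact_force: [0.1, -1.3, 0.7]
opening: 0.996
time: 0.52
eef_pos: [0.205, -0.6648, 0.2836]
tcp_rot: [-0.364, 0.433, -0.502, 0.655]
contact_force: [-0.9, -0.4, -1.4]
opening: 0.999
time: 0.6
eef_pos: [0.1962, -0.6656, 0.2822]
tcp_rot: [-0.363, 0.437, -0.503, 0.651]
contact_force: [-0.4, 0.8, -0.8]
opening: 1.004
-1.4195342733543086 0.28766642214693183 1.5786145128922715 0.10338649488556222 1.293695588554212 -0.18514569724582738 0.22309045864073973 -0.6370083355929552 0.24158639164447546 -0.5408564148304302 0.3963993809838231 -0.43777640121594324 0.5989104205395268
-1.4515000325101666 0.39257071970762447 1.394509690865502 0.1729928445856899 1.5628423552641433 -0.09862572943462249 0.22132561794846042 -0.654001146309227 0.27694731012033713 -0.4474695869375745 0.4537957983971076 -0.4340970466758746 0.6367103707262289
-1.5393901680642468 0.39482668041661595 1.4023373589205366 0.3564811326623344 1.58203944934811 -0.09275962329748934 0.20503383587697535 -0.6648306289534206 0.2836451338304681 -0.36359759409609554 0.4331519264660338 -0.5017336516376046 0.6545529321458193
-1.5504836766332444 0.39314814515421653 1.406311489907372 0.35012467520563106 1.581297289343089 -0.09353904244877016 0.19619598482856637 -0.6656192691797899 0.282230231259145 -0.3627487783453673 0.4371112686310743 -0.50337208292586 0.6511248795550341
```

```bash
cat > fk.py <<'E'
from h import *
from scipy.optimize import least_squares
Q0="-1.41403118e+00 2.87138331e-01 1.57817455e+00 -3.03767295e-05 1.27856935e+00 -1.50046287e-01 0.20375704 -0.64285757 0.24096669 -0.56996885 0.41830461 -0.41714149 0.5710952"
D=np.array([list(map(float,l.split())) for l in [Q0]+open('log').read().strip().split('\n')])
rz=lambda t:R.from_euler('z',t);ry=lambda t:R.from_euler('y',t)
def rots(q,s4,s6):
    A=rz(q[0]);B=A*ry(q[1]);C=B*ry(q[2]);F=C*rz(s4*q[3])*ry(q[4])*rz(s6*q[5]);return A,B,C,F
best=None
for s4 in(1,-1):
  for s6 in(1,-1):
    O=[rots(r,s4,s6)[3].inv()*R.from_quat(r[9:13]) for r in D]
    m=R.concatenate(O).mean();e=max((m.inv()*o).magnitude() for o in O)
    if best is None or e<best[0]: best=(e,s4,s6,m)
e,s4,s6,E=best
A=[];b=[]
for r in D:
    a,B,C,F=[x.as_matrix() for x in rots(r,s4,s6)]
    A.append(np.stack([a[:,0],a[:,2],B[:,2],C[:,0],C[:,2],(F@E.as_matrix())[:,1]],1));b.append(r[6:9])
A=np.concatenate(A);b=np.concatenate(b)
prior=np.array([0,.3,.5,0,.5,.2]);lam=1e-3
P=np.linalg.lstsq(np.r_[A,lam*np.eye(6)],np.r_[b,lam*prior],rcond=None)[0]
def fk(q,pts=False):
    a,B,C,F=[x.as_matrix() for x in rots(q,s4,s6)];M=F@E.as_matrix()
    p1=P[0]*a[:,0]+P[1]*a[:,2];p2=p1+P[2]*B[:,2];p3=p2+P[3]*C[:,0]+P[4]*C[:,2]
    t=p3+P[5]*M[:,1];return (M,t,p2,p3) if pts else (M,t)
LO=np.array([-2.77,-.9,.21,-1.53,.24,-2.84])+.03;HI=np.array([2.77,2.22,2.48,4.67,2.81,2.84])-.03
def ik(M,t,q):
    q=np.clip(q,LO+1e-3,HI-1e-3)
    def f(q):
        m,p=fk(q);return np.r_[(p-t)*5,(R.from_matrix(m.T@M)).as_rotvec()]
    s=least_squares(f,q,bounds=(LO,HI));return s.x,np.linalg.norm(s.fun)
if __name__=="__main__":
    print(e,s4,s6,E.as_matrix().round(3).tolist());print("a h L1 e L2 Lt",P.round(4),"res mm",(np.abs(A@P-b).max()*1e3).round(2),np.linalg.svd(A)[1].round(3))
E
python3 fk.py
```

```text
4.242413800766838e-09 1 1 [[-1.0, 0.0, 0.0], [0.0, 0.0, 1.0], [0.0, 1.0, -0.0]]
a h L1 e L2 Lt [-0.7129 -1.4306  1.7293 -0.8303  0.6812  0.5851] res mm 99.43 [4.429 3.179 0.504 0.127 0.056 0.005]
```

```bash
python3 - <<'E'
s=open('fk.py').read()
s=s.replace("F=C*rz(s4*q[3])*ry(q[4])*rz(s6*q[5]);return A,B,C,F","W=C*rz(s4*q[3])*ry(q[4]);return A,B,C,W,W*rz(s6*q[5])")
s=s.replace("rots(r,s4,s6)[3]","rots(r,s4,s6)[4]").replace("a,B,C,F=","a,B,C,W,F=")
s=s.replace("(F@E.as_matrix())[:,1]],1)","(F@E.as_matrix())[:,1],a[:,1],W[:,1],W[:,0]],1)")
s=s.replace("0,.5,.2])","0,.5,.2,.05,.05,0])").replace("eye(6)","eye(9)")
s=s.replace("p1=P[0]*a[:,0]+P[1]*a[:,2]","p1=P[0]*a[:,0]+P[1]*a[:,2]+P[6]*a[:,1]").replace("t=p3+P[5]*M[:,1]","t=p3+P[5]*M[:,1]+P[7]*W[:,1]+P[8]*W[:,0]")
open('fk.py','w').write(s)
E
python3 fk.py
```

```text
4.242413800766838e-09 1 1 [[-1.0, 0.0, 0.0], [0.0, 0.0, 1.0], [0.0, 1.0, -0.0]]
a h L1 e L2 Lt [ 6.000e-04  2.408e-01  4.428e-01  2.100e-02  5.722e-01  2.383e-01
  1.009e-01 -0.000e+00  1.000e-04] res mm 0.0 [4.458 3.866 3.154 0.343 0.311 0.106 0.078 0.006 0.005]
```

```bash
cat > plan.py <<'E'
from fk import *
BOX=np.array([.5425,-.1235])
CUP=np.array([.447,-.291,0])
def pourpose(psi,tilt,a,s,lipz,back):
    C=cupR(psi,tilt);d=np.array([np.cos(psi),np.sin(psi)])
    lip=np.r_[BOX-back*d,lipz];return tool(psi,tilt,a,s,lip-C@np.array([.05,0,.043]))
if __name__=="__main__":
  q0=D[-1][:6];f=np.round
  for s in(1,-1):
   for a in(.4,.8,1.2):
    for psi in(1.36,1.71):
      q,ok=q0,[]
      for w,pz in(("pre",.15),("grasp",0),("lift",.18)):
        M,t=tool(1.36,0,a,s,CUP+[0,0,pz]);q,e=ik(M,t,q);ok.append((w,f(e,3)))
        if w=="grasp": qg,pg=q,fk(q,True)
      for th in(0,.3,.6,.9,1.2,1.5,1.8,2.05):
        M,t=pourpose(psi,th,a,s,.2,.017);q,e=ik(M,t,q);ok.append((th,f(e,3)))
      print(s,a,psi,"maxerr",max(o[1] for o in ok),[o for o in ok if o[1]>.01],"grasp q",f(qg,2),"wrist",f(pg[3],2),"end q",f(q,2),"wrist",f(fk(q,True)[3],2))
E
python3 plan.py
```

```text
1 0.4 1.36 maxerr 0.392 [('pre', np.float64(0.154)), ('grasp', np.float64(0.392)), ('lift', np.float64(0.105)), (0, np.float64(0.112)), (0.3, np.float64(0.137)), (0.6, np.float64(0.136)), (0.9, np.float64(0.098)), (1.2, np.float64(0.135)), (1.5, np.float64(0.085)), (1.8, np.float64(0.196)), (2.05, np.float64(0.314))] grasp q [-1.25  0.22  2.17  1.27  1.05 -2.81] wrist [ 0.24 -0.42  0.24] end q [-0.02 -0.3   2.29 -1.5   0.57 -1.2 ] wrist [0.38 0.09 0.41]
1 0.4 1.71 maxerr 0.392 [('pre', np.float64(0.154)), ('grasp', np.float64(0.392)), ('lift', np.float64(0.105)), (0, np.float64(0.143)), (0.3, np.float64(0.231)), (0.6, np.float64(0.292)), (0.9, np.float64(0.312)), (1.2, np.float64(0.282)), (1.5, np.float64(0.265)), (1.8, np.float64(0.346)), (2.05, np.float64(0.333))] grasp q [-1.25  0.22  2.17  1.27  1.05 -2.81] wrist [ 0.24 -0.42  0.24] end q [-0.12 -0.51  2.44 -1.5   0.27 -1.37] wrist [0.32 0.06 0.41]
1 0.8 1.36 maxerr 0.168 [('grasp', np.float64(0.168)), (2.05, np.float64(0.143))] grasp q [-1.23  0.31  2.05  1.    1.16 -2.81] wrist [ 0.27 -0.46  0.24] end q [ 0.13 -0.03  2.13 -1.5 
[... 1219 characters left out ...]
7  0.33  2.09  1.12  1.19  0.1 ] wrist [ 0.25 -0.45  0.22] end q [ 0.13 -0.03  2.13 -1.5   1.11  2.17] wrist [0.45 0.16 0.38]
-1 0.8 1.71 maxerr 0.227 [(1.8, np.float64(0.039)), (2.05, np.float64(0.227))] grasp q [-1.27  0.33  2.09  1.12  1.19  0.1 ] wrist [ 0.25 -0.45  0.22] end q [ 0.   -0.37  2.35 -1.5   0.62  1.91] wrist [0.36 0.1  0.41]
-1 1.2 1.36 maxerr 0.0 [] grasp q [-1.18  0.4   1.9   0.72  1.31  0.37] wrist [ 0.32 -0.5   0.25] end q [ 0.16  0.17  1.97 -1.4   1.46  2.2 ] wrist [0.52 0.19 0.35]
-1 1.2 1.71 maxerr 0.074 [(2.05, np.float64(0.074))] grasp q [-1.18  0.4   1.9   0.72  1.31  0.37] wrist [ 0.32 -0.5   0.25] end q [ 0.15 -0.08  2.19 -1.5   1.15  2.12] wrist [0.43 0.17 0.37]
```

```bash
cat > s.py <<'E'
from plan import *
def hoodd(p):
    return np.linalg.norm(np.maximum(0,np.maximum(np.array([.51,-.01,.47])-p,p-np.array([.75,.22,1.2]))))
f=np.round
for a in(.6,.8,1.0,1.2,1.4):
  for psi in(0,.3,.6,.9,1.1,1.36,1.55,1.71,2.0):
      q=np.array([-1.2,.4,1.9,.9,1.2,.3]);es=[];hd=9;mq=9
      for w,pz in(("pre",.15),("grasp",0),("lift",.18)):
        M,t=tool(1.36,0,a,-1,CUP+[0,0,pz]);q,e=ik(M,t,q);es.append(e)
      t0=t;dp=0
      for k in np.linspace(.2,1,5):
        M2,t2=pourpose(psi,0,a,-1,.22,.017)
        M,t=tool(1.36+(psi-1.36)*k,0,a,-1,[0,0,0]);q2,e=ik(M,t0+(t2-t0)*k,q);es.append(e);q=q2
      for th in np.arange(.15,1.78,.15):
        M,t=pourpose(psi,th,a,-1,.2,.017);q2,e=ik(M,t,q);es.append(e);dp=max(dp,abs(q2-q).max());q=q2
        _,t,p2,p3=fk(q,True)
        hd=min(hd,min(hoodd(p3+(p2-p3)*k) for k in np.linspace(0,1,11)),*[hoodd(t+(p3-t)*k) for k in(.3,.7)])
      if max(es)<.02: print(a,psi,"hood",f(hd,3),"maxstep",f(dp,2),"end q",f(q,2),"tcp",f(t,2),"wrist",f(p3,2))
E
python3 s.py
```

```text
0.6 1.1 hood 0.075 maxstep 0.53 end q [-0.02 -0.16  2.17 -1.48  0.89  2.4 ] tcp [ 0.57 -0.09  0.34] wrist [0.44 0.09 0.42]
0.6 2.0 hood 0.136 maxstep 0.25 end q [-0.55 -0.57  2.45  1.44  0.44 -1.06] tcp [ 0.53 -0.09  0.34] wrist [ 0.31 -0.07  0.42]
0.8 0.9 hood 0.01 maxstep 0.35 end q [ 0.02  0.02  1.95 -1.23  1.25  2.35] tcp [ 0.57 -0.1   0.34] wrist [0.53 0.11 0.44]
0.8 1.1 hood 0.045 maxstep 0.35 end q [ 0.01 -0.09  2.06 -1.29  1.07  2.28] tcp [ 0.56 -0.09  0.34] wrist [0.48 0.11 0.44]
0.8 1.36 hood 0.069 maxstep 0.38 end q [-0.05 -0.24  2.19 -1.34  0.79  2.16] tcp [ 0.56 -0.09  0.34] wrist [0.42 0.08 0.44]
0.8 1.55 hood 0.088 maxstep 0.45 end q [-0.12 -0.35  2.28 -1.33  0.56  2.02] tcp [ 0.55 -0.09  0.34] wrist [0.39 0.05 0.44]
0.8 1.71 hood 0.105 maxstep 0.62 end q [-0.21 -0.44  2.34 -1.21  0.34  1.8 ] tcp [ 0.54 -0.09  0.34] wrist [0.36 0.03 0.44]
1.0 0.9 hood 0.0 maxstep 0.27 end q [ 0.01  0.1   1.84 -1.09  1.41  2.27] tcp [ 0.57 -0.1   0.34] wrist [0.57 0.11 0.45]
1.0 1.1 hood 0.007 maxstep 0.26 end q [ 0.02 -0.    1.95 -1.14  1.24  2.19] tcp [ 0.56 -0.09  0.34] wrist [0.52 0
[... 1517 characters left out ...]
q [-0.04  0.25  1.63 -0.86  1.72  2.2 ] tcp [ 0.56 -0.1   0.34] wrist [0.65 0.08 0.47]
1.4 1.1 hood 0.0 maxstep 0.18 end q [-0.01  0.17  1.73 -0.92  1.58  2.1 ] tcp [ 0.56 -0.09  0.34] wrist [0.61 0.1  0.47]
1.4 1.36 hood 0.0 maxstep 0.18 end q [ 0.01  0.04  1.87 -0.99  1.39  1.98] tcp [ 0.55 -0.09  0.34] wrist [0.55 0.11 0.47]
1.4 1.55 hood 0.002 maxstep 0.19 end q [ 0.   -0.06  1.97 -1.03  1.23  1.88] tcp [ 0.54 -0.09  0.34] wrist [0.51 0.1  0.47]
1.4 1.71 hood 0.018 maxstep 0.21 end q [-0.01 -0.14  2.05 -1.04  1.09  1.78] tcp [ 0.54 -0.09  0.34] wrist [0.47 0.09 0.47]
1.4 2.0 hood 0.049 maxstep 0.27 end q [-0.09 -0.31  2.18 -1.01  0.81  1.53] tcp [ 0.53 -0.09  0.34] wrist [0.41 0.07 0.47]
```

```bash
sed -i 's/(.6,.8,1.0,1.2,1.4)/(.7,.8,.9,1.0,1.1)/; s/psi in(.*):/psi in(1.5,1.6,1.71,1.8,1.9):/; s/np.arange(.15,1.78,.15)/np.linspace(.1,1.7,17)/; s/psi,th,a,-1,.2,.017/psi,th,a,-1,.155+.045*max(0,1-th),.022/' s.py; python3 s.py
```

```text
0.9 1.5 hood 0.096 maxstep 0.28 end q [-0.05 -0.2   2.26 -1.44  0.75  2.2 ] tcp [ 0.55 -0.09  0.29] wrist [0.41 0.08 0.39]
0.9 1.6 hood 0.104 maxstep 0.32 end q [-0.09 -0.26  2.3  -1.47  0.63  2.16] tcp [ 0.55 -0.09  0.29] wrist [0.39 0.07 0.39]
0.9 1.71 hood 0.114 maxstep 0.39 end q [-0.14 -0.33  2.35 -1.49  0.48  2.1 ] tcp [ 0.54 -0.09  0.29] wrist [0.37 0.05 0.39]
0.9 1.8 hood 0.122 maxstep 0.49 end q [-0.19 -0.38  2.39 -1.49  0.36  2.04] tcp [ 0.54 -0.09  0.29] wrist [0.36 0.03 0.39]
1.0 1.5 hood 0.081 maxstep 0.23 end q [-0.02 -0.16  2.2  -1.34  0.85  2.14] tcp [ 0.55 -0.09  0.29] wrist [0.43 0.09 0.4 ]
1.0 1.6 hood 0.089 maxstep 0.25 end q [-0.05 -0.22  2.25 -1.37  0.74  2.09] tcp [ 0.55 -0.09  0.29] wrist [0.41 0.08 0.4 ]
1.0 1.71 hood 0.098 maxstep 0.29 end q [-0.1  -0.28  2.3  -1.38  0.61  2.03] tcp [ 0.54 -0.09  0.29] wrist [0.39 0.06 0.4 ]
1.0 1.8 hood 0.106 maxstep 0.34 end q [-0.14 -0.34  2.34 -1.38  0.49  1.96] tcp [ 0.54 -0.09  0.29] wrist [0.37 0.05 0.4 ]
1.0 1.9 hood 0.115 maxstep 0.43 end q [-0.2  -0.39  2.38 -1.34  0.36  1.85] tcp [ 0.53 -0.09  0.29] wrist [0.36 0.03 0.4 ]
1.1 1.5 hood 0.063 maxstep 0.19 end q [-0.   -0.11  2.15 -1.26  0.96  2.1 ] tcp [ 0.55 -0.09  0.29] wrist [0.45 0.1  0.4 ]
1.1 1.6 hood 0.074 maxstep 0.21 end q [-0.03 -0.17  2.2  -1.29  0.85  2.05] tcp [ 0.55 -0.09  0.29] wrist [0.43 0.09 0.4 ]
1.1 1.71 hood 0.083 maxstep 0.23 end q [-0.06 -0.23  2.26 -1.31  0.73  1.99] tcp [ 0.54 -0.09  0.29] wrist [0.41 0.08 0.4 ]
1.1 1.8 hood 0.091 maxstep 0.26 end q [-0.1  -0.29  2.3  -1.31  0.62  1.92] tcp [ 0.54 -0.09  0.29] wrist [0.39 0.06 0.4 ]
1.1 1.9 hood 0.1 maxstep 0.32 end q [-0.15 -0.35  2.34 -1.29  0.5   1.82] tcp [ 0.53 -0.09  0.29] wrist [0.37 0.05 0.4 ]
```

```bash
cat > go.py <<'E'
from plan import *
from plant import get_state
A_,S_=1.0,-1
def go(M,t,n,hand,start=None,show=True):
    if start is None:
        s=get_state();M0=R.from_quat(s['tcp_rot']).as_matrix();t0=s['eef_pos'];q=s['qpos']
    else: M0,t0,q=start
    w=R.from_matrix(M0.T@M).as_rotvec()/n;Mc=M0;rows=[];p=t0.copy();mx=0
    for i in range(n):
        d=t0+(t-t0)*(i+1)/n-p;r=Mc.T@d*1e3
        row=dict(ax=round(w[0],3),ay=round(w[1],3),az=round(w[2],3),x=round(r[0],1),y=round(r[1],1),z=round(r[2],1),hand=hand)
        rows.append(row);p=p+Mc@np.array([row['x'],row['y'],row['z']])/1e3;Mc=Mc@R.from_rotvec([row['ax'],row['ay'],row['az']]).as_matrix()
        q2,e=ik(Mc,p,q);mx=max(mx,abs(q2-q).max());q=q2
        if e>.005: print("IKERR",i,e)
    print("n",n,"w/row",np.linalg.norm(w).round(3),"max dq",mx.round(3),"(lim ~.16)","q end",q.round(2))
    for i in range(0,n,5): print(str(rows[i:i+5]).replace("'",'"').replace(" ",""))
    return Mc,p,q
E
python3 - <<'E'
from go import *
M,t=tool(1.36,0,A_,S_,CUP);print("grasp t",t.round(4),"y",M[:,1].round(3))
tp=t-.12*M[:,1]+[0,0,.0]
print("pre",tp)
st=go(M,tp,14,-1)
go(M,t,4,-1,st)
E
```

```text
grasp t [ 0.4322 -0.381   0.0839] y [ 0.642  0.416 -0.645]
pre [ 0.35518848 -0.430866    0.16129148]
n 14 w/row 0.047 max dq 0.042 (lim ~.16) q end [-1.38  0.25  1.95  0.8   1.43  0.29]
[{"ax":np.float64(0.024),"ay":np.float64(0.035),"az":np.float64(0.022),"x":np.float64(-13.3),"y":np.float64(15.6),"z":np.float64(8.1),"hand":-1},{"ax":np.float64(0.024),"ay":np.float64(0.035),"az":np.float64(0.022),"x":np.float64(-13.2),"y":np.float64(16.0),"z":np.float64(7.2),"hand":-1},{"ax":np.float64(0.024),"ay":np.float64(0.035),"az":np.float64(0.022),"x":np.float64(-13.1),"y":np.float64(16.6),"z":np.float64(6.4),"hand":-1},{"ax":np.float64(0.024),"ay":np.float64(0.035),"az":np.float64(0.022),"x":np.float64(-12.9),"y":np.float64(16.9),"z":np.float64(5.6),"hand":-1},{"ax":np.float64(0.024),"ay":np.float64(0.035),"az":np.float64(0.022),"x":np.float64(-12.7),"y":np.float64(17.3),"z":np.float64(4.7),"hand":-1}]
[{"ax":np.float64(0.024),"ay":np.float64(0.035),"az":np.float64(0.022),"x":np.float64(-12.5),"y":np.float64(17.8),"z":np.float64(3.8),"hand":-1},{"ax":np.float64(0.024),"ay":np.float64(0.035),
[... 1073 characters left out ...]
.7),"z":np.float64(-2.9),"hand":-1}]
n 4 w/row 0.002 max dq 0.05 (lim ~.16) q end [-1.23  0.36  2.    0.91  1.23  0.25]
[{"ax":np.float64(0.001),"ay":np.float64(-0.001),"az":np.float64(-0.001),"x":np.float64(0.1),"y":np.float64(30.0),"z":np.float64(0.1),"hand":-1},{"ax":np.float64(0.001),"ay":np.float64(-0.001),"az":np.float64(-0.001),"x":np.float64(0.1),"y":np.float64(30.0),"z":np.float64(-0.0),"hand":-1},{"ax":np.float64(0.001),"ay":np.float64(-0.001),"az":np.float64(-0.001),"x":np.float64(0.1),"y":np.float64(30.0),"z":np.float64(-0.0),"hand":-1},{"ax":np.float64(0.001),"ay":np.float64(-0.001),"az":np.float64(-0.001),"x":np.float64(0.0),"y":np.float64(30.0),"z":np.float64(-0.0),"hand":-1}]
```

```bash
cat > go.py <<'E'
from plan import *
from plant import get_state
A_,S_=1.0,-1
def cur():
    s=get_state();return R.from_quat(s['tcp_rot']).as_matrix(),s['eef_pos'],s['qpos']
def go(M,t,n,start=None):
    """n equal rows (constant twist in tool frame) from start to (M,t)"""
    M0,t0,q=start or cur()
    w=(R.from_matrix(M0.T@M).as_rotvec()/n).round(3);Rs=[M0@R.from_rotvec(w*i).as_matrix() for i in range(n+1)]
    v=np.linalg.solve(sum(Rs[:n]),np.array(t)-t0);r=(v*1e3).round(1);p=t0;mx=0;zs=[]
    for i in range(n):
        p=p+Rs[i]@r/1e3;q2,e=ik(Rs[i+1],p,q);mx=max(mx,abs(q2-q).max());q=q2;zs.append(p[2])
        if e>.005: print("IKERR",i,e)
    print(f"n={n} turn {np.linalg.norm(w):.3f} shift {np.linalg.norm(r):.1f} dq {mx:.3f} zmin {min(zs):.3f} end {p.round(3)} q {q.round(2)}")
    print('   {"ax":%g,"ay":%g,"az":%g,"x":%g,"y":%g,"z":%g}'%(*w,*r));return Rs[n],p,q
E
python3 - <<'E'
from go import *
M,t=tool(1.36,0,A_,S_,CUP)
st=go(M,t-.12*M[:,1],10)
E
```

```text
n=10 turn 0.067 shift 31.3 dq 0.067 zmin 0.161 end [ 0.355 -0.431  0.161] q [-1.39  0.25  1.96  0.8   1.42  0.28]
   {"ax":0.034,"ay":0.049,"az":0.03,"x":-17.5,"y":25.7,"z":3.7}
```

```bash

python3 -m inch '[{"ax":0.034,"ay":0.049,"az":0.03,"x":-17.5,"y":25.7,"z":3.7,"hand":-1},{"ax":0.034,"ay":0.049,"az":0.03,"x":-17.5,"y":25.7,"z":3.7,"hand":-1},{"ax":0.034,"ay":0.049,"az":0.03,"x":-17.5,"y":25.7,"z":3.7,"hand":-1},{"ax":0.034,"ay":0.049,"az":0.03,"x":-17.5,"y":25.7,"z":3.7,"hand":-1},{"ax":0.034,"ay":0.049,"az":0.03,"x":-17.5,"y":25.7,"z":3.7,"hand":-1}]'
python3 -m inch '[{"ax":0.034,"ay":0.049,"az":0.03,"x":-17.5,"y":25.7,"z":3.7,"hand":-1},{"ax":0.034,"ay":0.049,"az":0.03,"x":-17.5,"y":25.7,"z":3.7,"hand":-1},{"ax":0.034,"ay":0.049,"az":0.03,"x":-17.5,"y":25.7,"z":3.7,"hand":-1},{"ax":0.034,"ay":0.049,"az":0.03,"x":-17.5,"y":25.7,"z":3.7,"hand":-1},{"ax":0.034,"ay":0.049,"az":0.03,"x":-17.5,"y":25.7,"z":3.7,"hand":-1}]'
python3 -m inch '[{"ax":0,"ay":0,"az":0,"x":0,"y":0,"z":0,"hand":-1},{"ax":0,"ay":0,"az":0,"x":0,"y":0,"z":0,"hand":-1}]'
python3 - <<'E'
from go import *
from plant import read_camera
M,t=tool(1.36,0,A_,S_,CUP)
go(M,t,4)
a=read_camera("scene");b=read_camera("top")
pickle.dump((a,b),open("v1.pkl","wb"))
# cup expected in scene
g=proj(a,CUP+cupR(1.36)@GR);print("grip px scene",g,"top",proj(b,CUP+cupR(1.36)@GR))
print([proj(a,CUP+cupR(1.36)@np.array(x)) for x in[(0.05,0,.043),(0,.05,.043),(0,-.05,.043),(-.05,0,.043),(-.1146,0,.112)]])
u,v=map(int,g);u0=max(0,min(512-160,u-80));v0=max(0,min(384-120,v-60));print(u0,v0)
A=cv2.resize(a["img"][v0:v0+120,u0:u0+160],(800,600),interpolation=cv2.INTER_CUBIC)
cv2.imwrite("pics/s1.png",A[:,:,::-1]);crop(b,190,190,120,80,6,"pics/t1.png")
E
```

```text
time: 1.02
eef_pos: [0.2647, -0.5439, 0.2037]
tcp_rot: [-0.209, 0.494, -0.527, 0.658]
contact_force: [0.9, 0.2, 0.1]
opening: 1.002
time: 1.43
eef_pos: [0.359, -0.4267, 0.162]
tcp_rot: [-0.05, 0.539, -0.538, 0.646]
contact_force: [0.2, -0.2, 0.7]
opening: 1.003
time: 1.6
eef_pos: [0.3588, -0.4264, 0.1618]
tcp_rot: [-0.052, 0.539, -0.537, 0.647]
contact_force: [-0.3, -0.1, -0.0]
opening: 1.004
n=4 turn 0.001 shift 29.0 dq 0.048 zmin 0.084 end [ 0.432 -0.381  0.084] q [-1.23  0.36  2.    0.91  1.23  0.25]
   {"ax":0.001,"ay":0.001,"az":-0,"x":1.1,"y":29,"z":-0.1}
grip px scene [217.53933633 229.61588612] top [262.85018473 244.62805478]
[array([192.77049403, 210.56890283]), array([183.12584787, 228.31038844]), array([218.44860374, 214.52694088]), array([210.03269003, 232.7211459 ]), array([220.92302966, 227.07092537])]
137 169
```

View pics/s1.png

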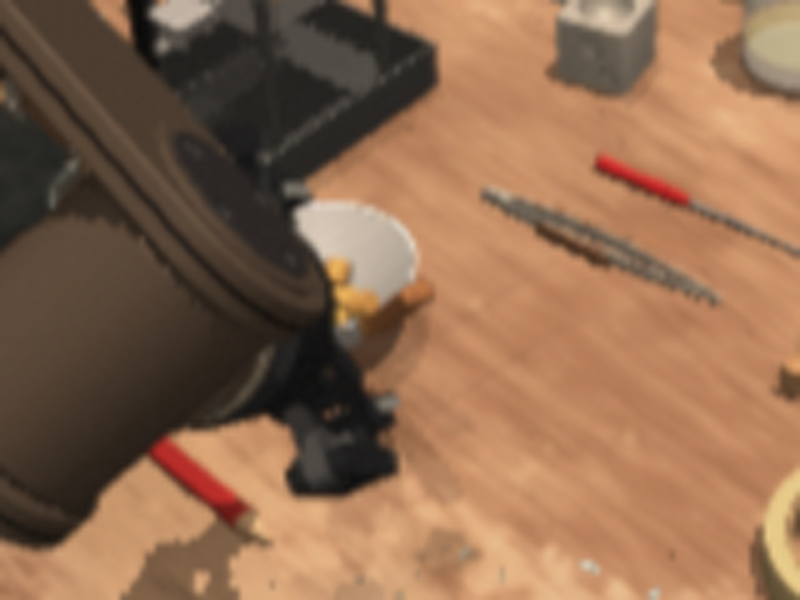

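View pics/t1.png

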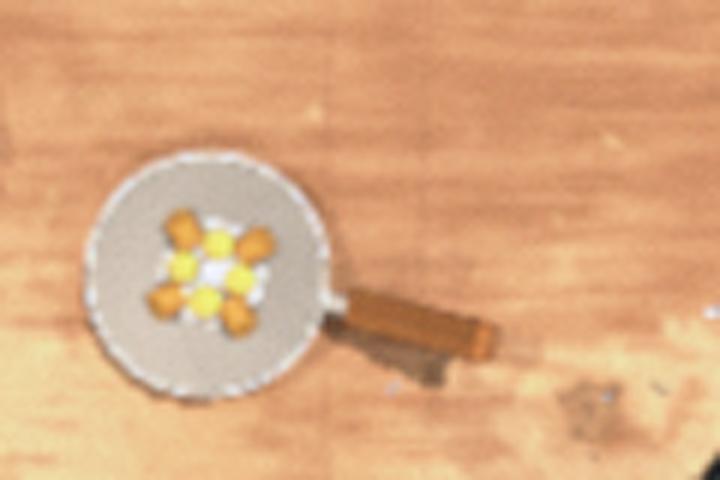

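The top crop shows the cup rim at (208,275) with radius about 122. Its handle runs from (345,302) to an end at (490,340), and the slugs are undisturbed. In the scene crop the handle end is at (428,290), within 2 px of the prediction. I'll compare the model with these, then approach.

```bash
python3 - <<'E'
from go import *
a,b=pickle.load(open("v1.pkl","rb"))
for psi in(1.33,1.36,1.39):
  print(psi,[((proj(b,CUP+cupR(psi)@np.array(x))+.4-[190,190])*6).round(0).tolist() for x in[(0,0,.043),(-.060,0,.047),(-.1146,.008,.112),(-.1146,-.008,.112)]],[((proj(a,CUP+cupR(psi)@np.array(x))-[137,169])*5).round(0).tolist() for x in[(-.1146,.008,.112),(-.1146,-.008,.112)]])
E
```

```text
1.33 [[208.0, 274.0], [351.0, 312.0], [483.0, 373.0], [493.0, 332.0]] [[397.0, 299.0], [429.0, 287.0]]
1.36 [[208.0, 274.0], [352.0, 307.0], [485.0, 364.0], [495.0, 323.0]] [[404.0, 297.0], [435.0, 284.0]]
1.39 [[208.0, 274.0], [353.0, 303.0], [488.0, 355.0], [496.0, 314.0]] [[411.0, 294.0], [442.0, 281.0]]
```

```bash

python3 -m inch '[{"ax":0,"ay":0,"az":0,"x":1.1,"y":29,"z":0,"hand":-1},{"ax":0,"ay":0,"az":0,"x":1.1,"y":29,"z":0,"hand":-1},{"ax":0,"ay":0,"az":0,"x":1,"y":20,"z":0,"hand":-1},{"ax":0,"ay":0,"az":0,"x":1,"y":20,"z":0,"hand":-1},{"ax":0,"ay":0,"az":0,"x":0.5,"y":18,"z":0,"hand":-1}]'
python3 -m inch '[{"ax":0,"ay":0,"az":0,"x":0,"y":0,"z":0,"hand":-1},{"ax":0,"ay":0,"az":0,"x":0,"y":0,"z":0,"hand":-1}]'
python3 - <<'E'
from go import *
M,t=tool(1.365,0,A_,S_,CUP);st=cur();print((M.T@(t-st[1])*1e3).round(1),R.from_matrix(st[0].T@M).as_rotvec().round(3))
E
```

```text
time: 2.12
eef_pos: [0.4326, -0.3853, 0.0851]
tcp_rot: [-0.052, 0.537, -0.539, 0.646]
contact_force: [0.2, -0.0, 0.2]
opening: 1.001
time: 2.28
eef_pos: [0.432, -0.3847, 0.0853]
tcp_rot: [-0.052, 0.538, -0.539, 0.647]
contact_force: [0.0, -0.2, 0.5]
opening: 0.997
[-2.   2.8 -2. ] [-0.003  0.001  0.004]
```

```bash

python3 -m inch '[{"ax":0,"ay":0,"az":0,"x":-2,"y":2.8,"z":-2,"hand":-1},{"ax":0,"ay":0,"az":0,"x":0,"y":0,"z":0,"hand":0.2},{"ax":0,"ay":0,"az":0,"x":0,"y":0,"z":0,"hand":0.5},{"ax":0,"ay":0,"az":0,"x":0,"y":0,"z":0,"hand":0.6},{"ax":0,"ay":0,"az":0,"x":0,"y":0,"z":0,"hand":0.6}]' 20
python3 -m inch '[{"ax":0,"ay":0,"az":0,"x":0,"y":0,"z":0,"hand":0.65},{"ax":0,"ay":0,"az":0,"x":0,"y":0,"z":0,"hand":0.7},{"ax":0,"ay":0,"az":0,"x":0,"y":0,"z":0,"hand":0.75},{"ax":0,"ay":0,"az":0,"x":0,"y":0,"z":0,"hand":0.8},{"ax":0,"ay":0,"az":0,"x":0,"y":0,"z":0,"hand":0.85}]' 20
python3 -m inch '[{"ax":0,"ay":0,"az":0,"x":0,"y":0,"z":0,"hand":1},{"ax":0,"ay":0,"az":0,"x":0,"y":0,"z":0,"hand":1},{"ax":0,"ay":0,"az":0,"x":0,"y":0,"z":0,"hand":1},{"ax":0,"ay":0,"az":0,"x":0,"y":0,"z":0,"hand":1}]' 80
```

```text
time: 2.7
eef_pos: [0.4326, -0.3809, 0.0843]
tcp_rot: [-0.052, 0.537, -0.539, 0.647]
contact_force: [0.5, -0.1, 0.5]
opening: 0.456
time: 3.12
eef_pos: [0.433, -0.3799, 0.0843]
tcp_rot: [-0.051, 0.538, -0.538, 0.647]
contact_force: [-1.1, 0.3, 3.4]
opening: 0.112
time: 3.45
eef_pos: [0.4329, -0.3801, 0.0843]
tcp_rot: [-0.051, 0.538, -0.538, 0.647]
contact_force: [-0.7, 0.1, 4.5]
opening: 0.101
```

```bash
cat >> go.py <<'E'
import os
if os.path.exists("grasp.pkl"):
    GM,GT=pickle.load(open("grasp.pkl","rb"))   # tool pose in cup frame
    def tfor(psi,tilt,p): C=cupR(psi,tilt);return C@GM,np.array(p)+C@GT
    def cupnow(): M,t,_=cur();C=M@GM.T;return C,t-C@GT
    def pour(psi,tilt,lipz,back):
        C=cupR(psi,tilt);lip=np.r_[BOX-back*np.array([np.cos(psi),np.sin(psi)]),lipz];return tfor(psi,tilt,lip-C@np.array([.05,0,.043]))
E
python3 - <<'E'
from go import *
M,t,q=cur();C=cupR(1.365);pickle.dump((C.T@M,C.T@(t-CUP)),open("grasp.pkl","wb"))
E
python3 - <<'E'
from go import *
s=go(*tfor(1.365,0,CUP+[0,0,.17]),9)
s=go(*pour(1.71,0,.215,.03),12,s)
s=go(*pour(1.71,.8,.17,.025),12,s)
s=go(*pour(1.71,1.1,.155,.022),6,s)
s=go(*pour(1.71,1.7,.155,.022),14,s)
E
```

```text
n=9 turn 0.000 shift 18.9 dq 0.034 zmin 0.103 end [ 0.433 -0.38   0.254] q [-1.22  0.1   1.94  0.85  1.44  0.5 ]
   {"ax":0,"ay":-0,"az":-0,"x":-12.1,"y":-12.2,"z":7.9}
n=12 turn 0.029 shift 13.7 dq 0.027 zmin 0.255 end [ 0.57  -0.291  0.256] q [-0.92  0.26  1.74  0.84  1.48  0.49]
   {"ax":-0.018,"ay":-0.019,"az":0.012,"x":-6.2,"y":10.3,"z":6.6}
n=12 turn 0.067 shift 7.5 dq 0.059 zmin 0.262 end [ 0.56  -0.215  0.299] q [-0.67 -0.18  2.03  0.46  0.86  0.5 ]
   {"ax":-0,"ay":-0.036,"az":-0.056,"x":-7.4,"y":-1.2,"z":0.8}
n=6 turn 0.049 shift 7.5 dq 0.079 zmin 0.298 end [ 0.554 -0.171  0.298] q [-0.5  -0.29  2.15  0.1   0.6   0.75]
   {"ax":-0.001,"ay":-0.027,"az":-0.041,"x":-7.3,"y":-1.3,"z":0.8}
n=14 turn 0.043 shift 6.3 dq 0.126 zmin 0.288 end [ 0.542 -0.086  0.288] q [-0.1  -0.28  2.31 -1.39  0.61  2.04]
   {"ax":0,"ay":-0.023,"az":-0.036,"x":-5.3,"y":-2.8,"z":1.8}
```

```bash

python3 -m inch '[{"ax":0,"ay":0,"az":0,"x":-6,"y":-6,"z":4,"hand":1},{"ax":0,"ay":0,"az":0,"x":-12,"y":-12,"z":8,"hand":1},{"ax":0,"ay":0,"az":0,"x":-12,"y":-12,"z":8,"hand":1},{"ax":0,"ay":0,"az":0,"x":-12,"y":-12,"z":8,"hand":1},{"ax":0,"ay":0,"az":0,"x":-12,"y":-12,"z":8,"hand":1}]'
python3 -m inch '[{"ax":0,"ay":0,"az":0,"x":-12,"y":-12,"z":8,"hand":1},{"ax":0,"ay":0,"az":0,"x":-12,"y":-12,"z":8,"hand":1},{"ax":0,"ay":0,"az":0,"x":-12,"y":-12,"z":8,"hand":1},{"ax":0,"ay":0,"az":0,"x":-12,"y":-12,"z":8,"hand":1},{"ax":0,"ay":0,"az":0,"x":-6,"y":-6,"z":4,"hand":1}]'
python3 -m inch '[{"ax":0,"ay":0,"az":0,"x":0,"y":0,"z":0,"hand":1},{"ax":0,"ay":0,"az":0,"x":0,"y":0,"z":0,"hand":1}]'
python3 - <<'E'
from go import *
from plant import read_camera
C,p=cupnow();print(p,R.from_matrix(C).as_euler('ZYX'))
s=go(*pour(1.71,0,.215,.03),12)
b=read_camera("top");a=read_camera("scene");pickle.dump((a,b),open("v2.pkl","wb"))
X=lambda d,x:proj(d,p+C@np.array(x))
print([((X(b,x)+.4-[180,175])*6).round() .tolist() for x in[(0,0,.043),(.05,0,.043),(0,.05,.043),(0,-.05,.043),(-.1146,0,.112)]])
crop(b,180,175,120,85,6,"pics/t2.png")
E
```

```text
time: 3.87
eef_pos: [0.4332, -0.3806, 0.1677]
tcp_rot: [-0.053, 0.538, -0.539, 0.646]
contact_force: [0.7, -0.5, -2.6]
opening: 0.107
time: 4.28
eef_pos: [0.4348, -0.3816, 0.2543]
tcp_rot: [-0.053, 0.536, -0.54, 0.646]
contact_force: [0.6, -0.2, -2.4]
opening: 0.105
time: 4.45
eef_pos: [0.4344, -0.3808, 0.2519]
tcp_rot: [-0.052, 0.538, -0.539, 0.646]
contact_force: [-0.0, 0.5, -2.6]
opening: 0.107
[ 0.44834839 -0.29194503  0.1673684 ] [1.36442206 0.00319455 0.00175124]
n=12 turn 0.029 shift 13.7 dq 0.027 zmin 0.252 end [ 0.571 -0.291  0.256] q [-0.92  0.26  1.74  0.83  1.48  0.49]
   {"ax":-0.018,"ay":-0.019,"az":0.012,"x":-6.4,"y":10.1,"z":6.6}
[[239.0, 366.0], [98.0, 334.0], [207.0, 508.0], [271.0, 225.0], [572.0, 447.0]]
```

View pics/t2.png

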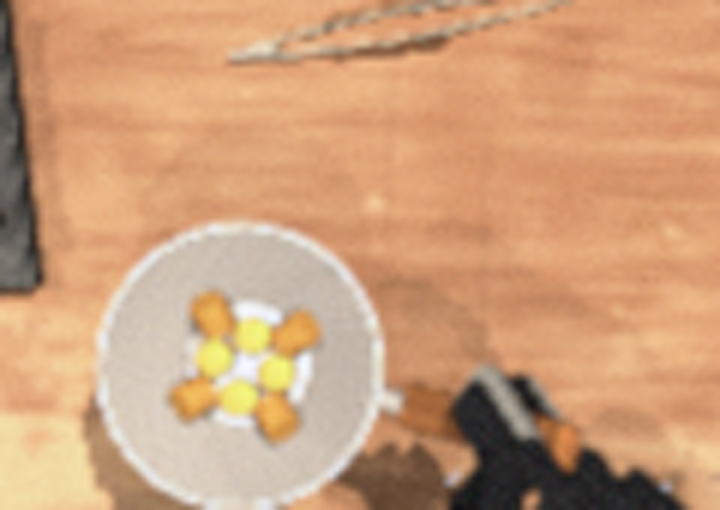

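The lifted cup hangs level with its rim centred at (240,364), against a prediction of (239,366). All eight slugs are inside. Next I'll carry it to the box.

```bash

python3 -m inch '[{"ax":-0.009,"ay":-0.009,"az":0.006,"x":-3.2,"y":5,"z":3.3,"hand":1},{"ax":-0.018,"ay":-0.019,"az":0.012,"x":-6.4,"y":10.1,"z":6.6,"hand":1},{"ax":-0.018,"ay":-0.019,"az":0.012,"x":-6.4,"y":10.1,"z":6.6,"hand":1},{"ax":-0.018,"ay":-0.019,"az":0.012,"x":-6.4,"y":10.1,"z":6.6,"hand":1},{"ax":-0.018,"ay":-0.019,"az":0.012,"x":-6.4,"y":10.1,"z":6.6,"hand":1}]'
python3 -m inch '[{"ax":-0.018,"ay":-0.019,"az":0.012,"x":-6.4,"y":10.1,"z":6.6,"hand":1},{"ax":-0.018,"ay":-0.019,"az":0.012,"x":-6.4,"y":10.1,"z":6.6,"hand":1},{"ax":-0.018,"ay":-0.019,"az":0.012,"x":-6.4,"y":10.1,"z":6.6,"hand":1},{"ax":-0.018,"ay":-0.019,"az":0.012,"x":-6.4,"y":10.1,"z":6.6,"hand":1},{"ax":-0.018,"ay":-0.019,"az":0.012,"x":-6.4,"y":10.1,"z":6.6,"hand":1}]'
python3 -m inch '[{"ax":-0.018,"ay":-0.019,"az":0.012,"x":-6.4,"y":10.1,"z":6.6,"hand":1},{"ax":-0.018,"ay":-0.019,"az":0.012,"x":-6.4,"y":10.1,"z":6.6,"hand":1},{"ax":-0.009,"ay":-0.009,"az":0.006,"x":-3.2,"y":5,"z":3.3,"hand":1},{"ax":0,"ay":0,"az":0,"x":0,"y":0,"z":0,"hand":1},{"ax":0,"ay":0,"az":0,"x":0,"y":0,"z":0,"hand":1}]'
python3 - <<'E'
from go import *
C,p=cupnow();print(p,R.from_matrix(C).as_euler('ZYX'),"lip",p+C@[.05,0,.043])
s=go(*pour(1.71,.8,.17,.025),12)
E
```

```text
time: 4.97
eef_pos: [0.4899, -0.3519, 0.2527]
tcp_rot: [-0.086, 0.533, -0.495, 0.681]
contact_force: [-1.1, -1.0, -3.3]
opening: 0.102
time: 5.38
eef_pos: [0.5461, -0.3126, 0.2551]
tcp_rot: [-0.124, 0.524, -0.445, 0.716]
contact_force: [0.2, -0.6, -2.6]
opening: 0.106
time: 5.8
eef_pos: [0.571, -0.2907, 0.2567]
tcp_rot: [-0.143, 0.518, -0.42, 0.731]
contact_force: [-0.4, -0.8, -2.9]
opening: 0.103
[ 0.55447114 -0.20236198  0.17200241] [ 1.71046318  0.00413567 -0.00450716] lip [ 0.54729386 -0.15270016  0.21479482]
n=12 turn 0.067 shift 7.5 dq 0.059 zmin 0.262 end [ 0.56  -0.215  0.3  ] q [-0.67 -0.18  2.03  0.46  0.86  0.5 ]
   {"ax":-0,"ay":-0.036,"az":-0.056,"x":-7.4,"y":-1.2,"z":0.7}
```

```bash

python3 -m inch '[{"ax":0,"ay":-0.036,"az":-0.056,"x":-7.4,"y":-1.2,"z":0.7,"hand":1},{"ax":0,"ay":-0.036,"az":-0.056,"x":-7.4,"y":-1.2,"z":0.7,"hand":1},{"ax":0,"ay":-0.036,"az":-0.056,"x":-7.4,"y":-1.2,"z":0.7,"hand":1},{"ax":0,"ay":-0.036,"az":-0.056,"x":-7.4,"y":-1.2,"z":0.7,"hand":1},{"ax":0,"ay":-0.036,"az":-0.056,"x":-7.4,"y":-1.2,"z":0.7,"hand":1}]'
python3 -m inch '[{"ax":0,"ay":-0.036,"az":-0.056,"x":-7.4,"y":-1.2,"z":0.7,"hand":1},{"ax":0,"ay":-0.036,"az":-0.056,"x":-7.4,"y":-1.2,"z":0.7,"hand":1},{"ax":0,"ay":-0.036,"az":-0.056,"x":-7.4,"y":-1.2,"z":0.7,"hand":1},{"ax":0,"ay":-0.036,"az":-0.056,"x":-7.4,"y":-1.2,"z":0.7,"hand":1},{"ax":0,"ay":-0.036,"az":-0.056,"x":-7.4,"y":-1.2,"z":0.7,"hand":1}]'
python3 -m inch '[{"ax":0,"ay":-0.036,"az":-0.056,"x":-7.4,"y":-1.2,"z":0.7,"hand":1},{"ax":0,"ay":-0.036,"az":-0.056,"x":-7.4,"y":-1.2,"z":0.7,"hand":1},{"ax":0,"ay":0,"az":0,"x":0,"y":0,"z":0,"hand":1},{"ax":0,"ay":0,"az":0,"x":0,"y":0,"z":0,"hand":1}]'
python3 - <<'E'
from go import *
from plant import read_camera
C,p=cupnow();print(p,R.from_matrix(C).as_euler('ZYX'),"lip",p+C@[.05,0,.043])
s=go(*pour(1.71,1.1,.155,.022),6)
s=go(*pour(1.71,1.7,.155,.022),14,s)
b=read_camera("top");a=read_camera("scene");pickle.dump((a,b),open("v3.pkl","wb"))
A=cv2.resize(a["img"][90:250,40:240],(600,480),interpolation=cv2.INTER_CUBIC);B=cv2.resize(b["img"][140:250,110:210],(436,480),interpolation=cv2.INTER_CUBIC)
cv2.imwrite("pics/v3.png",cv2.resize(np.hstack([A,B]),(800,371))[:,:,::-1])
E
```

```text
time: 6.22
eef_pos: [0.5659, -0.2643, 0.2826]
tcp_rot: [-0.251, 0.425, -0.505, 0.708]
contact_force: [-0.3, -1.0, -2.5]
opening: 0.102
time: 6.63
eef_pos: [0.5607, -0.2298, 0.2975]
tcp_rot: [-0.352, 0.321, -0.574, 0.666]
contact_force: [-0.7, 0.1, -2.4]
opening: 0.107
time: 6.97
eef_pos: [0.5587, -0.2144, 0.2996]
tcp_rot: [-0.389, 0.278, -0.596, 0.645]
contact_force: [0.5, 0.6, -2.6]
opening: 0.104
[ 0.55442991 -0.21261893  0.17626378] [ 1.70449317  0.80008007 -0.00497786] lip [ 0.5454626  -0.14755281  0.17034873]
n=6 turn 0.050 shift 7.3 dq 0.080 zmin 0.299 end [ 0.553 -0.171  0.299] q [-0.5  -0.29  2.15  0.11  0.59  0.74]
   {"ax":-0,"ay":-0.028,"az":-0.042,"x":-7.1,"y":-1.2,"z":0.9}
n=14 turn 0.043 shift 6.3 dq 0.128 zmin 0.289 end [ 0.542 -0.086  0.289] q [-0.1  -0.28  2.31 -1.4   0.61  2.05]
   {"ax":-0,"ay":-0.023,"az":-0.036,"x":-5.3,"y":-2.8,"z":1.9}
```

View pics/v3.png

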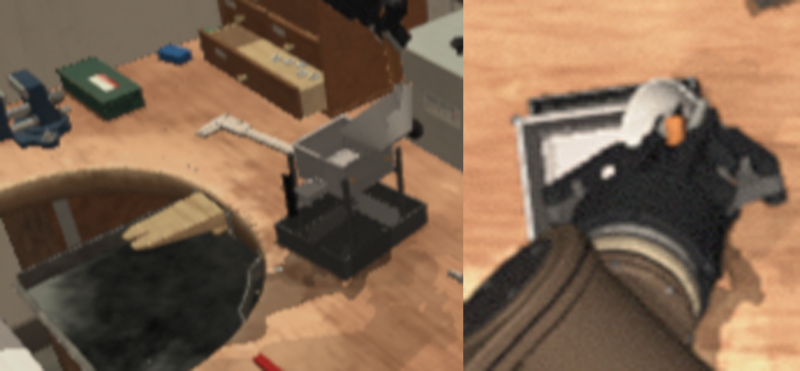

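```bash
python3 - <<'E'
from go import *
a,b=pickle.load(open("v3.pkl","rb"));C,p=cupnow();k=371/480
A=cv2.resize(a["img"][60:210,110:310],(800,600),interpolation=cv2.INTER_CUBIC)[:,:,::-1].copy()
for th in np.linspace(0,6.28,40):
    x=p+C@[.05*np.cos(th),.05*np.sin(th),.043]; u=(proj(a,x)+.5-[110,60])*4; cv2.circle(A,(int(u[0]),int(u[1])),1,(0,0,255),-1)
    if th in(0,) or abs(th-1.61)<.1 or abs(th-3.2)<.1: print("top",((proj(b,x)-[110,140])*4.364*k+[600*k,0]).round())
cv2.imwrite("pics/v3b.png",A)
E
```

```text
top [618. 167.]
top [672. 235.]
top [708. 136.]
```

View pics/v3b.png

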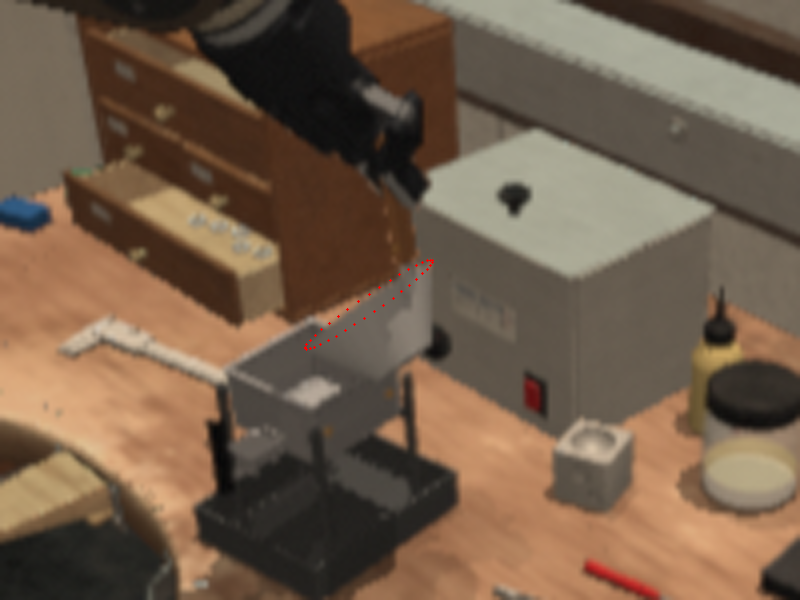

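The overlaid red rim coincides with the tilted cup's mouth, running from (305,345) to (432,262). The lip hangs just inside the box, which is still empty with its floor shut. I'll pour now.

```bash

python3 -m inch '[{"ax":0,"ay":-0.028,"az":-0.042,"x":-7.1,"y":-1.2,"z":0.9,"hand":1},{"ax":0,"ay":-0.028,"az":-0.042,"x":-7.1,"y":-1.2,"z":0.9,"hand":1},{"ax":0,"ay":-0.028,"az":-0.042,"x":-7.1,"y":-1.2,"z":0.9,"hand":1},{"ax":0,"ay":-0.028,"az":-0.042,"x":-7.1,"y":-1.2,"z":0.9,"hand":1}]'
python3 -m inch '[{"ax":0,"ay":-0.014,"az":-0.021,"x":-3.5,"y":-0.6,"z":0.5,"hand":1},{"ax":0,"ay":-0.014,"az":-0.021,"x":-3.5,"y":-0.6,"z":0.5,"hand":1},{"ax":0,"ay":-0.014,"az":-0.021,"x":-3.5,"y":-0.6,"z":0.5,"hand":1},{"ax":0,"ay":-0.014,"az":-0.021,"x":-3.5,"y":-0.6,"z":0.5,"hand":1},{"ax":0,"ay":0,"az":0,"x":0,"y":0,"z":0,"hand":1}]'
python3 - <<'E'
from go import *
C,p=cupnow();print(p,R.from_matrix(C).as_euler('ZYX'),"lip",p+C@[.05,0,.043])
s=go(*pour(1.71,1.7,.158,.022),20)
E
```

```text
time: 7.4
eef_pos: [0.5557, -0.1873, 0.3002]
tcp_rot: [0.444, -0.208, 0.626, -0.606]
contact_force: [0.0, 0.2, -2.7]
opening: 0.106
time: 7.82
eef_pos: [0.5538, -0.1721, 0.2973]
tcp_rot: [0.47, -0.173, 0.637, -0.586]
contact_force: [0.1, -0.4, -2.2]
opening: 0.105
[ 0.55419528 -0.20688293  0.17885907] [ 1.71038387e+00  1.10248036e+00 -4.04913594e-04] lip [ 0.54569925 -0.1465387   0.1536521 ]
n=20 turn 0.030 shift 4.4 dq 0.088 zmin 0.292 end [ 0.541 -0.086  0.292] q [-0.1  -0.29  2.3  -1.38  0.61  2.03]
   {"ax":-0,"ay":-0.016,"az":-0.025,"x":-3.6,"y":-2.2,"z":1.4}
```

```bash

python3 -m inch '[{"ax":0,"ay":-0.016,"az":-0.025,"x":-3.6,"y":-2.2,"z":1.4,"hand":1},{"ax":0,"ay":-0.016,"az":-0.025,"x":-3.6,"y":-2.2,"z":1.4,"hand":1},{"ax":0,"ay":-0.016,"az":-0.025,"x":-3.6,"y":-2.2,"z":1.4,"hand":1},{"ax":0,"ay":-0.016,"az":-0.025,"x":-3.6,"y":-2.2,"z":1.4,"hand":1},{"ax":0,"ay":-0.016,"az":-0.025,"x":-3.6,"y":-2.2,"z":1.4,"hand":1}]'
python3 -m inch '[{"ax":0,"ay":-0.016,"az":-0.025,"x":-3.6,"y":-2.2,"z":1.4,"hand":1},{"ax":0,"ay":-0.016,"az":-0.025,"x":-3.6,"y":-2.2,"z":1.4,"hand":1},{"ax":0,"ay":-0.016,"az":-0.025,"x":-3.6,"y":-2.2,"z":1.4,"hand":1},{"ax":0,"ay":-0.016,"az":-0.025,"x":-3.6,"y":-2.2,"z":1.4,"hand":1},{"ax":0,"ay":-0.016,"az":-0.025,"x":-3.6,"y":-2.2,"z":1.4,"hand":1}]'
python3 -m inch '[{"ax":0,"ay":-0.016,"az":-0.025,"x":-3.6,"y":-2.2,"z":1.4,"hand":1},{"ax":0,"ay":-0.016,"az":-0.025,"x":-3.6,"y":-2.2,"z":1.4,"hand":1},{"ax":0,"ay":-0.016,"az":-0.025,"x":-3.6,"y":-2.2,"z":1.4,"hand":1},{"ax":0,"ay":-0.016,"az":-0.025,"x":-3.6,"y":-2.2,"z":1.4,"hand":1},{"ax":0,"ay":-0.016,"az":-0.025,"x":-3.6,"y":-2.2,"z":1.4,"hand":1}]'
python3 -m inch '[{"ax":0,"ay":-0.016,"az":-0.025,"x":-3.6,"y":-2.2,"z":1.4,"hand":1},{"ax":0,"ay":-0.016,"az":-0.025,"x":-3.6,"y":-2.2,"z":1.4,"hand":1},{"ax":0,"ay":-0.016,"az":-0.025,"x":-3.6,"y":-2.2,"z":1.4,"hand":1},{"ax":0,"ay":-0.016,"az":-0.025,"x":-3.6,"y":-2.2,"z":1.4,"hand":1},{"ax":0,"ay":0,"az":0,"x":0,"y":0,"z":0,"hand":1}]'
python3 -m inch '[{"ax":0,"ay":0,"az":0,"x":0,"y":0,"z":0,"hand":1},{"ax":0,"ay":0,"az":0,"x":0,"y":0,"z":0,"hand":1},{"ax":0,"ay":0,"az":0,"x":0,"y":0,"z":0,"hand":1},{"ax":0,"ay":0,"az":0,"x":0,"y":0,"z":0,"hand":1},{"ax":0,"ay":0,"az":0,"x":0,"y":0,"z":0,"hand":1}]'
python3 - <<'E'
from go import *
from plant import read_camera
C,p=cupnow();print(p,R.from_matrix(C).as_euler('ZYX'),"lip",p+C@[.05,0,.043])
b=read_camera("top");a=read_camera("scene");pickle.dump((a,b),open("v4.pkl","wb"))
A=cv2.resize(a["img"][110:210,130:230],(400,400),interpolation=cv2.INTER_CUBIC);B=cv2.resize(b["img"][140:240,110:210],(400,400),interpolation=cv2.INTER_CUBIC)
cv2.imwrite("pics/v4.png",np.hstack([A,B])[:,:,::-1])
E
```

```text
time: 8.23
eef_pos: [0.551, -0.1515, 0.3019]
tcp_rot: [0.504, -0.119, 0.655, -0.55]
contact_force: [0.6, -1.2, -1.8]
opening: 0.101
time: 8.65
eef_pos: [0.5481, -0.1296, 0.3026]
tcp_rot: [0.536, -0.065, 0.668, -0.512]
contact_force: [0.2, -0.5, -1.4]
opening: 0.105
time: 9.07
eef_pos: [0.5452, -0.1078, 0.2998]
tcp_rot: [0.565, -0.011, 0.677, -0.472]
contact_force: [-0.0, 0.2, -1.1]
opening: 0.106
time: 9.48
eef_pos: [0.5424, -0.09, 0.2933]
tcp_rot: [0.587, 0.032, 0.68, -0.439]
contact_force: [0.0, 0.1, -1.2]
opening: 0.102
time: 9.9
eef_pos: [0.5425, -0.0903, 0.2949]
tcp_rot: [0.587, 0.033, 0.68, -0.438]
contact_force: [-0.2, -0.2, -2.1]
opening: 0.104
[ 0.55113408 -0.18270158  0.21351399] [-1.38637211  1.4721836  -3.09451162] lip [ 0.54618785 -0.14515081  0.15952812]
```

View pics/v4.png

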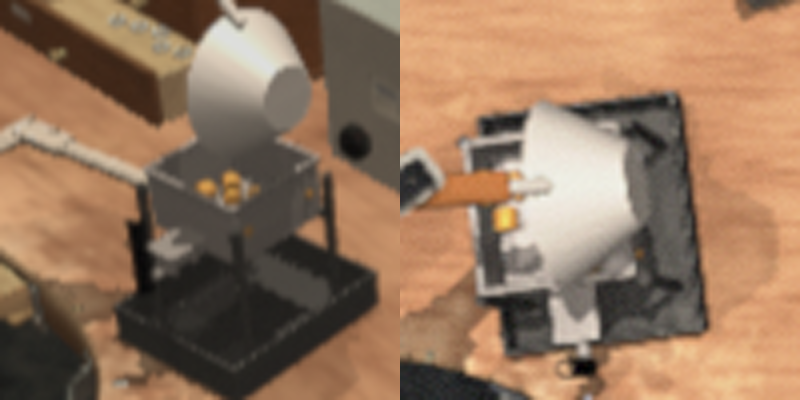

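Several slugs lie on the box floor in the left view, near (225,187), and one shows in the top view. Nothing is spilled around the box, and the cup is tilted 96°. I'll tilt it back now and check later that it is empty.

```bash
python3 - <<'E'
from go import *
s=go(*pour(1.71,1.0,.17,.03),14)
s=go(*pour(1.71,0,.225,.04),15,s)
s=go(*tfor(1.365,0,CUP+[0,0,.15]),10,s)
s=go(*tfor(1.365,0,CUP+[0,0,.02]),7,s)
E
```

```text
n=14 turn 0.048 shift 7.7 dq 0.142 zmin 0.298 end [ 0.557 -0.193  0.311] q [-0.57 -0.26  2.09  0.26  0.7   0.62]
   {"ax":-0,"ay":0.026,"az":0.04,"x":6.7,"y":3.2,"z":-2}
n=15 turn 0.067 shift 8.2 dq 0.074 zmin 0.267 end [ 0.572 -0.302  0.267] q [-0.93  0.27  1.71  0.83  1.5   0.5 ]
   {"ax":-0,"ay":0.036,"az":0.056,"x":8,"y":1.5,"z":-1}
n=10 turn 0.035 shift 16.4 dq 0.032 zmin 0.235 end [ 0.432 -0.38   0.235] q [-1.23  0.12  1.95  0.86  1.42  0.47]
   {"ax":0.022,"ay":0.023,"az":-0.014,"x":8.2,"y":-9.9,"z":-10.2}
n=7 turn 0.001 shift 18.6 dq 0.032 zmin 0.104 end [ 0.433 -0.38   0.104] q [-1.23  0.32  2.    0.9   1.25  0.28]
   {"ax":-0,"ay":-0,"az":-0.001,"x":12,"y":12,"z":-7.7}
```

```bash

python3 -m inch '[{"ax":0,"ay":0.026,"az":0.04,"x":6.7,"y":3.2,"z":-2,"hand":1},{"ax":0,"ay":0.026,"az":0.04,"x":6.7,"y":3.2,"z":-2,"hand":1},{"ax":0,"ay":0.026,"az":0.04,"x":6.7,"y":3.2,"z":-2,"hand":1},{"ax":0,"ay":0.026,"az":0.04,"x":6.7,"y":3.2,"z":-2,"hand":1},{"ax":0,"ay":0.026,"az":0.04,"x":6.7,"y":3.2,"z":-2,"hand":1}]'
python3 -m inch '[{"ax":0,"ay":0.026,"az":0.04,"x":6.7,"y":3.2,"z":-2,"hand":1},{"ax":0,"ay":0.026,"az":0.04,"x":6.7,"y":3.2,"z":-2,"hand":1},{"ax":0,"ay":0.026,"az":0.04,"x":6.7,"y":3.2,"z":-2,"hand":1},{"ax":0,"ay":0.026,"az":0.04,"x":6.7,"y":3.2,"z":-2,"hand":1},{"ax":0,"ay":0.026,"az":0.04,"x":6.7,"y":3.2,"z":-2,"hand":1}]'
python3 -m inch '[{"ax":0,"ay":0.026,"az":0.04,"x":6.7,"y":3.2,"z":-2,"hand":1},{"ax":0,"ay":0.026,"az":0.04,"x":6.7,"y":3.2,"z":-2,"hand":1},{"ax":0,"ay":0.026,"az":0.04,"x":6.7,"y":3.2,"z":-2,"hand":1},{"ax":0,"ay":0.026,"az":0.04,"x":6.7,"y":3.2,"z":-2,"hand":1},{"ax":0,"ay":0,"az":0,"x":0,"y":0,"z":0,"hand":1}]'
python3 -m inch '[{"ax":0,"ay":0.036,"az":0.056,"x":8,"y":1.5,"z":-1,"hand":1},{"ax":0,"ay":0.036,"az":0.056,"x":8,"y":1.5,"z":-1,"hand":1},{"ax":0,"ay":0.036,"az":0.056,"x":8,"y":1.5,"z":-1,"hand":1},{"ax":0,"ay":0.036,"az":0.056,"x":8,"y":1.5,"z":-1,"hand":1},{"ax":0,"ay":0.036,"az":0.056,"x":8,"y":1.5,"z":-1,"hand":1}]'
python3 -m inch '[{"ax":0,"ay":0.036,"az":0.056,"x":8,"y":1.5,"z":-1,"hand":1},{"ax":0,"ay":0.036,"az":0.056,"x":8,"y":1.5,"z":-1,"hand":1},{"ax":0,"ay":0.036,"az":0.056,"x":8,"y":1.5,"z":-1,"hand":1},{"ax":0,"ay":0.036,"az":0.056,"x":8,"y":1.5,"z":-1,"hand":1},{"ax":0,"ay":0.036,"az":0.056,"x":8,"y":1.5,"z":-1,"hand":1}]'
python3 -m inch '[{"ax":0,"ay":0.036,"az":0.056,"x":8,"y":1.5,"z":-1,"hand":1},{"ax":0,"ay":0.036,"az":0.056,"x":8,"y":1.5,"z":-1,"hand":1},{"ax":0,"ay":0.036,"az":0.056,"x":8,"y":1.5,"z":-1,"hand":1},{"ax":0,"ay":0.036,"az":0.056,"x":8,"y":1.5,"z":-1,"hand":1},{"ax":0,"ay":0.036,"az":0.056,"x":8,"y":1.5,"z":-1,"hand":1}]'
python3 -m inch '[{"ax":0,"ay":0,"az":0,"x":0,"y":0,"z":0,"hand":1},{"ax":0,"ay":0,"az":0,"x":0,"y":0,"z":0,"hand":1}]'
python3 - <<'E'
from go import *
C,p=cupnow();print(p,R.from_matrix(C).as_euler('ZYX'),"lip",p+C@[.05,0,.043])
s=go(*tfor(1.365,0,CUP+[0,0,.15]),10)
E
```

```text
time: 10.42
eef_pos: [0.5475, -0.1256, 0.3087]
tcp_rot: [0.542, -0.054, 0.669, -0.506]
contact_force: [-0.0, 0.9, -1.5]
opening: 0.1
time: 10.83
eef_pos: [0.5529, -0.1633, 0.3134]
tcp_rot: [0.489, -0.141, 0.649, -0.566]
contact_force: [-1.0, 0.5, -0.8]
opening: 0.102
time: 11.25
eef_pos: [0.5574, -0.1954, 0.3108]
tcp_rot: [0.442, -0.209, 0.627, -0.606]
contact_force: [-0.6, -0.1, -0.5]
opening: 0.104
time: 11.67
eef_pos: [0.5628, -0.2336, 0.3087]
tcp_rot: [-0.351, 0.322, -0.572, 0.668]
contact_force: [-0.1, 1.0, -1.3]
opening: 0.101
time: 12.08
eef_pos: [0.568, -0.2713, 0.293]
tcp_rot: [-0.251, 0.426, -0.503, 0.709]
contact_force: [-0.2, -0.3, -0.7]
opening: 0.101
time: 12.5
eef_pos: [0.5724, -0.3019, 0.2659]
tcp_rot: [-0.143, 0.519, -0.42, 0.731]
contact_force: [0.6, 0.6, -1.3]
opening: 0.105
time: 12.67
eef_pos: [0.5721, -0.3016, 0.2649]
tcp_rot: [-0.143, 0.519, -0.42, 0.731]
contact_force: [0.1, 0.4, -0.3]
opening: 0.107
[ 0.5553988  -0.21321857  0.18028844] [ 1.71100839  0.00353705 -0.00341983] lip [ 0.54824432 -0.16357952  0.22311107]
n=10 turn 0.035 shift 16.3 dq 0.032 zmin 0.234 end [ 0.433 -0.38   0.234] q [-1.23  0.12  1.95  0.86  1.41  0.47]
   {"ax":0.022,"ay":0.023,"az":-0.014,"x":8.2,"y":-9.9,"z":-10.1}
```

Next I'll carry the cup back over its old place and look into both the cup and the box.

```bash

python3 -m inch '[{"ax":0.022,"ay":0.023,"az":-0.014,"x":8.2,"y":-9.9,"z":-10.1,"hand":1},{"ax":0.022,"ay":0.023,"az":-0.014,"x":8.2,"y":-9.9,"z":-10.1,"hand":1},{"ax":0.022,"ay":0.023,"az":-0.014,"x":8.2,"y":-9.9,"z":-10.1,"hand":1},{"ax":0.022,"ay":0.023,"az":-0.014,"x":8.2,"y":-9.9,"z":-10.1,"hand":1},{"ax":0.022,"ay":0.023,"az":-0.014,"x":8.2,"y":-9.9,"z":-10.1,"hand":1}]'
python3 -m inch '[{"ax":0.022,"ay":0.023,"az":-0.014,"x":8.2,"y":-9.9,"z":-10.1,"hand":1},{"ax":0.022,"ay":0.023,"az":-0.014,"x":8.2,"y":-9.9,"z":-10.1,"hand":1},{"ax":0.022,"ay":0.023,"az":-0.014,"x":8.2,"y":-9.9,"z":-10.1,"hand":1},{"ax":0.022,"ay":0.023,"az":-0.014,"x":8.2,"y":-9.9,"z":-10.1,"hand":1},{"ax":0.022,"ay":0.023,"az":-0.014,"x":8.2,"y":-9.9,"z":-10.1,"hand":1}]'
python3 -m inch '[{"ax":0,"ay":0,"az":0,"x":0,"y":0,"z":0,"hand":1},{"ax":0,"ay":0,"az":0,"x":0,"y":0,"z":0,"hand":1}]'
python3 - <<'E'
from go import *
from plant import read_camera
C,p=cupnow();print(p,R.from_matrix(C).as_euler('ZYX'))
s=go(*tfor(1.365,0,CUP+[0,0,.02]),7)
b=read_camera("top");crop(b,120,150,160,112,5,"pics/t5.png")
X=lambda x:((proj(b,p+C@np.array(x))+.4-[120,150])*5).round();print(X((0,0,.043)),X((.05,0,.043)),X((0,-.05,.043)))
E
```

```text
time: 13.08
eef_pos: [0.506, -0.3465, 0.2518]
tcp_rot: [-0.097, 0.529, -0.482, 0.692]
contact_force: [-0.7, -0.4, -1.6]
opening: 0.107
time: 13.5
eef_pos: [0.4329, -0.3797, 0.236]
tcp_rot: [-0.05, 0.537, -0.539, 0.647]
contact_force: [-0.3, -0.4, -1.7]
opening: 0.105
time: 13.67
eef_pos: [0.4332, -0.3796, 0.236]
tcp_rot: [-0.049, 0.537, -0.538, 0.648]
contact_force: [0.3, -0.3, -1.0]
opening: 0.107
[ 0.44773727 -0.2903484   0.15195448] [ 1.36344485 -0.00296495 -0.00293911]
n=7 turn 0.000 shift 18.8 dq 0.033 zmin 0.104 end [ 0.433 -0.38   0.104] q [-1.23  0.32  2.    0.9   1.26  0.27]
   {"ax":-0,"ay":-0,"az":-0,"x":12.2,"y":12,"z":-7.9}
[499. 432.] [383. 406.] [525. 316.]
```

View pics/t5.png

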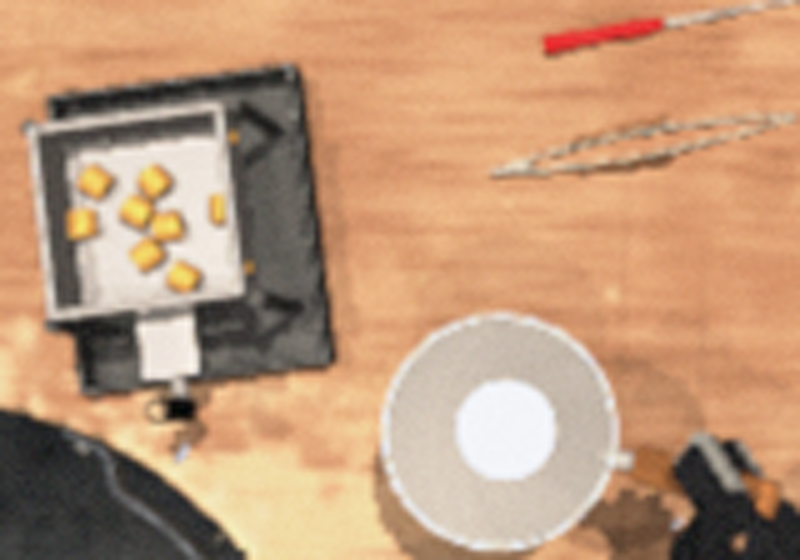

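All eight slugs are in the box, the cup is empty and the bolt is home, with the knob near (170,408). I'll set the cup down next.

```bash

python3 -m inch '[{"ax":0,"ay":0,"az":0,"x":12.2,"y":12,"z":-7.9,"hand":1},{"ax":0,"ay":0,"az":0,"x":12.2,"y":12,"z":-7.9,"hand":1},{"ax":0,"ay":0,"az":0,"x":12.2,"y":12,"z":-7.9,"hand":1},{"ax":0,"ay":0,"az":0,"x":12.2,"y":12,"z":-7.9,"hand":1},{"ax":0,"ay":0,"az":0,"x":12.2,"y":12,"z":-7.9,"hand":1}]'
python3 -m inch '[{"ax":0,"ay":0,"az":0,"x":12.2,"y":12,"z":-7.9,"hand":1},{"ax":0,"ay":0,"az":0,"x":8,"y":8,"z":-5.2,"hand":1},{"ax":0,"ay":0,"az":0,"x":4,"y":4,"z":-2.6,"hand":1},{"ax":0,"ay":0,"az":0,"x":4,"y":4,"z":-2.6,"hand":1},{"ax":0,"ay":0,"az":0,"x":0,"y":0,"z":0,"hand":1}]'
python3 -m inch '[{"ax":0,"ay":0,"az":0,"x":0,"y":0,"z":0,"hand":1},{"ax":0,"ay":0,"az":0,"x":0,"y":0,"z":0,"hand":1}]'
python3 - <<'E'
from go import *
C,p=cupnow();print(p,R.from_matrix(C).as_euler('ZYX'))
print((cur()[0].T@[0,0,-1.]).round(3))
E
```

```text
time: 14.13
eef_pos: [0.434, -0.3799, 0.1407]
tcp_rot: [-0.049, 0.537, -0.538, 0.648]
contact_force: [0.7, -0.1, -1.1]
opening: 0.105
time: 14.55
eef_pos: [0.433, -0.3798, 0.0965]
tcp_rot: [-0.048, 0.538, -0.537, 0.648]
contact_force: [-0.3, -0.5, -1.5]
opening: 0.106
time: 14.72
eef_pos: [0.4331, -0.3808, 0.098]
tcp_rot: [-0.048, 0.537, -0.538, 0.648]
contact_force: [0.2, -0.6, -0.1]
opening: 0.103
[ 0.44769162 -0.29142272  0.01411873] [ 1.36331298 -0.00413398 -0.00358282]
[ 0.644  0.641 -0.418]
```

```bash

python3 -m inch '[{"ax":0,"ay":0,"az":0,"x":2.9,"y":2.9,"z":-1.9,"hand":1},{"ax":0,"ay":0,"az":0,"x":2.9,"y":2.9,"z":-1.9,"hand":1},{"ax":0,"ay":0,"az":0,"x":1,"y":1,"z":-0.6,"hand":1},{"ax":0,"ay":0,"az":0,"x":0.6,"y":0.6,"z":-0.4,"hand":1},{"ax":0,"ay":0,"az":0,"x":0,"y":0,"z":0,"hand":1}]'
python3 -m inch '[{"ax":0,"ay":0,"az":0,"x":0.6,"y":0.6,"z":-0.4,"hand":1},{"ax":0,"ay":0,"az":0,"x":0,"y":0,"z":0,"hand":1},{"ax":0,"ay":0,"az":0,"x":0,"y":0,"z":0,"hand":1}]'
python3 -c "
from go import *
print(cupnow()[1])"
```

```text
time: 15.13
eef_pos: [0.4326, -0.3799, 0.0851]
tcp_rot: [-0.048, 0.538, -0.537, 0.647]
contact_force: [-0.8, 0.7, -0.6]
opening: 0.104
time: 15.38
eef_pos: [0.4328, -0.3801, 0.0846]
tcp_rot: [-0.048, 0.538, -0.538, 0.648]
contact_force: [0.1, 0.2, -0.6]
opening: 0.105
[ 0.44727381 -0.29061825  0.00079545]
```

```bash

python3 -m inch '[{"ax":0,"ay":0,"az":0,"x":0.6,"y":0.6,"z":-0.4,"hand":1},{"ax":0,"ay":0,"az":0,"x":0,"y":0,"z":0,"hand":1},{"ax":0,"ay":0,"az":0,"x":0,"y":0,"z":0,"hand":1}]'
python3 -m inch '[{"ax":0,"ay":0,"az":0,"x":0,"y":0,"z":0,"hand":0.7},{"ax":0,"ay":0,"az":0,"x":0,"y":0,"z":0,"hand":0.5},{"ax":0,"ay":0,"az":0,"x":0,"y":0,"z":0,"hand":0.2},{"ax":0,"ay":0,"az":0,"x":0,"y":0,"z":0,"hand":0},{"ax":0,"ay":0,"az":0,"x":0,"y":0,"z":0,"hand":-0.2}]' 20
python3 -m inch '[{"ax":0,"ay":0,"az":0,"x":0,"y":0,"z":0,"hand":-0.2},{"ax":0,"ay":0,"az":0,"x":0,"y":0,"z":0,"hand":-0.2}]'
python3 - <<'E'
from go import *
# retreat and bolt goals
M,t,q=cur();s=go(M,t-.13*M[:,1],6)
by=.14;bx=np.array([np.cos(by),np.sin(by),0]);yy=np.array([-np.sin(by),np.cos(by),0])
K=np.r_[BOX,0]-.09*bx+[0,0,.128];print("knob grasp",K)
for sg in(1,-1):
  Y=np.array([0,0,-1.]);X=sg*yy;Mk=np.stack([X,Y,np.cross(X,Y)],1);tk=K+.008*Y
  print(sg);s2=go(Mk,tk+[0,0,.13],12,s);s3=go(Mk,tk,6,s2);go(Mk,tk-.028*bx,4,s3)
E
```

```text
time: 15.63
eef_pos: [0.4329, -0.3804, 0.0842]
tcp_rot: [-0.048, 0.538, -0.538, 0.648]
contact_force: [-0.7, -0.3, 1.7]
opening: 0.107
time: 16.05
eef_pos: [0.4327, -0.38, 0.0835]
tcp_rot: [-0.048, 0.538, -0.537, 0.648]
contact_force: [-0.6, 0.2, -0.1]
opening: 0.595
time: 16.22
eef_pos: [0.4328, -0.3801, 0.0835]
tcp_rot: [-0.048, 0.538, -0.537, 0.648]
contact_force: [0.2, 0.1, -0.2]
opening: 0.601
n=6 turn 0.000 shift 21.7 dq 0.035 zmin 0.097 end [ 0.349 -0.434  0.167] q [-1.4   0.24  1.95  0.79  1.44  0.28]
   {"ax":0,"ay":0,"az":0,"x":0,"y":-21.7,"z":0}
knob grasp [ 0.45338056 -0.13605888  0.128     ]
1
IKERR 4 0.09150870954948954
IKERR 5 0.146973452748535
IKERR 6 0.13744652211956832
IKERR 7 0.06445881311965321
IKERR 8 0.20116683121418114
IKERR 9 0.43107892701526734
IKERR 10 0.6525130079517633
IKERR 11 0.8593930450543821
n=12 turn 0.219 shift 36.7 dq 0.456 zmin 0.162 end [ 0.454 -0.136  0.25 ] q [-0.91 -0.38  2.35  0.68  1.06  2.81]
   {"ax":0.063,"ay":0.197,"az":-0.072,"x":-12.1,"y":-3.7,"z":-34.5}
IKERR 0 0.8376864018781538
IKERR 1 0.8145613987353151
IKERR 2 0.7899236854639206
I
[... 345 characters left out ...]
7394087755147
n=4 turn 0.001 shift 7.0 dq 0.030 zmin 0.120 end [ 0.426 -0.14   0.12 ] q [-0.89 -0.17  2.45  0.75  0.79  2.81]
   {"ax":-0,"ay":-0.001,"az":-0.001,"x":-0,"y":0.1,"z":7}
-1
n=12 turn 0.086 shift 28.2 dq 0.093 zmin 0.184 end [ 0.454 -0.136  0.25 ] q [-0.5  -0.18  2.05 -0.01  1.27  0.93]
   {"ax":-0.056,"ay":-0.044,"az":-0.049,"x":-27.2,"y":4.8,"z":5.9}
n=6 turn 0.001 shift 21.6 dq 0.046 zmin 0.120 end [ 0.454 -0.136  0.12 ] q [-0.51 -0.02  2.16  0.    1.    0.92]
   {"ax":0.001,"ay":0,"az":0.001,"x":-0.1,"y":21.6,"z":-0}
n=4 turn 0.000 shift 7.0 dq 0.015 zmin 0.120 end [ 0.426 -0.14   0.12 ] q [-0.55 -0.08  2.22  0.    1.01  0.88]
   {"ax":-0,"ay":0,"az":-0,"x":-0,"y":-0,"z":-7}
```

```bash

python3 -m inch '[{"ax":0,"ay":0,"az":0,"x":0,"y":-10,"z":0,"hand":-0.2},{"ax":0,"ay":0,"az":0,"x":0,"y":-20,"z":0,"hand":-0.2},{"ax":0,"ay":0,"az":0,"x":0,"y":-30,"z":0,"hand":-0.2},{"ax":0,"ay":0,"az":0,"x":0,"y":-35,"z":0,"hand":-0.2},{"ax":0,"ay":0,"az":0,"x":0,"y":-35,"z":0,"hand":-0.2}]'
python3 -m inch '[{"ax":0,"ay":0,"az":0,"x":0,"y":0,"z":0,"hand":-0.2},{"ax":0,"ay":0,"az":0,"x":0,"y":0,"z":0,"hand":-0.2}]'
python3 - <<'E'
from go import *
from plant import read_camera
by=.14;bx=np.array([np.cos(by),np.sin(by),0]);yy=np.array([-np.sin(by),np.cos(by),0])
K=np.r_[BOX,0]-.09*bx+[0,0,.128]
Y=np.array([0,0,-1.]);X=-yy;Mk=np.stack([X,Y,np.cross(X,Y)],1);tk=K+.008*Y
go(Mk,tk+[0,0,.12],12)
b=read_camera("top");a=read_camera("scene");pickle.dump((a,b),open("v6.pkl","wb"))
A=cv2.resize(a["img"][110:250,140:280],(400,400),interpolation=cv2.INTER_CUBIC)
B=cv2.resize(b["img"][170:270,180:280],(400,400),interpolation=cv2.INTER_CUBIC)
K=cv2.resize(b["img"][200:250,130:180],(400,400),interpolation=cv2.INTER_CUBIC)
cv2.imwrite("pics/v6.png",cv2.resize(np.hstack([A,B]),(800,400))[:,:,::-1])
E
```

```text
time: 16.63
eef_pos: [0.3477, -0.4345, 0.1679]
tcp_rot: [-0.048, 0.538, -0.537, 0.648]
contact_force: [1.3, -0.8, 0.1]
opening: 0.601
time: 16.8
eef_pos: [0.348, -0.4366, 0.1688]
tcp_rot: [-0.049, 0.537, -0.54, 0.647]
contact_force: [-0.3, 0.5, -0.2]
opening: 0.598
n=12 turn 0.086 shift 28.2 dq 0.092 zmin 0.185 end [ 0.454 -0.137  0.24 ] q [-0.51 -0.17  2.06  0.    1.25  0.92]
   {"ax":-0.056,"ay":-0.044,"az":-0.048,"x":-27,"y":5.8,"z":5.6}
```

View pics/v6.png

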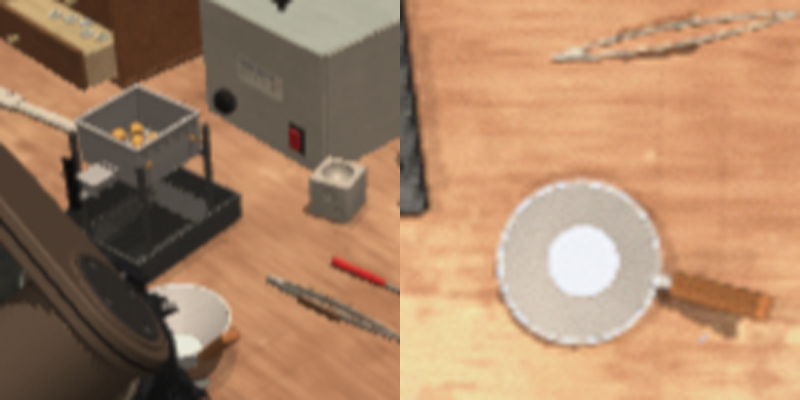

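The cup stands upright, empty and free, with its rim at (580,262) in the right half, and the slugs are still in the box. I'll move to the bolt knob now.

```bash

python3 -m inch '[{"ax":-0.056,"ay":-0.044,"az":-0.048,"x":-27,"y":5.8,"z":5.6,"hand":-0.2},{"ax":-0.056,"ay":-0.044,"az":-0.048,"x":-27,"y":5.8,"z":5.6,"hand":-0.2},{"ax":-0.056,"ay":-0.044,"az":-0.048,"x":-27,"y":5.8,"z":5.6,"hand":-0.2},{"ax":-0.056,"ay":-0.044,"az":-0.048,"x":-27,"y":5.8,"z":5.6,"hand":-0.2},{"ax":-0.056,"ay":-0.044,"az":-0.048,"x":-27,"y":5.8,"z":5.6,"hand":-0.2}]'
python3 -m inch '[{"ax":-0.056,"ay":-0.044,"az":-0.048,"x":-27,"y":5.8,"z":5.6,"hand":-0.2},{"ax":-0.056,"ay":-0.044,"az":-0.048,"x":-27,"y":5.8,"z":5.6,"hand":-0.2},{"ax":-0.056,"ay":-0.044,"az":-0.048,"x":-27,"y":5.8,"z":5.6,"hand":-0.2},{"ax":-0.056,"ay":-0.044,"az":-0.048,"x":-27,"y":5.8,"z":5.6,"hand":-0.2},{"ax":-0.056,"ay":-0.044,"az":-0.048,"x":-27,"y":5.8,"z":5.6,"hand":-0.2}]'
python3 -m inch '[{"ax":-0.056,"ay":-0.044,"az":-0.048,"x":-27,"y":5.8,"z":5.6,"hand":-0.2},{"ax":-0.056,"ay":-0.044,"az":-0.048,"x":-27,"y":5.8,"z":5.6,"hand":-0.2},{"ax":0,"ay":0,"az":0,"x":0,"y":0,"z":0,"hand":-0.2},{"ax":0,"ay":0,"az":0,"x":0,"y":0,"z":0,"hand":-0.2}]'
cat > kn.py <<'E'
from go import *
by=.14;bx=np.array([np.cos(by),np.sin(by),0]);yy=np.array([-np.sin(by),np.cos(by),0])
K=np.r_[BOX,0]-.09*bx+[0,0,.128]
Y=np.array([0,0,-1.]);X=-yy;Mk=np.stack([X,Y,np.cross(X,Y)],1);tk=K+.008*Y
E
python3 - <<'E'
from kn import *
go(Mk,tk,6)
E
```

```text
time: 17.32
eef_pos: [0.4072, -0.321, 0.2288]
tcp_rot: [-0.261, 0.524, -0.521, 0.621]
contact_force: [0.7, -1.4, 0.2]
opening: 0.599
time: 17.73
eef_pos: [0.4466, -0.1873, 0.2447]
tcp_rot: [-0.461, 0.485, -0.482, 0.565]
contact_force: [0.6, -0.2, -0.1]
opening: 0.603
time: 18.07
eef_pos: [0.4537, -0.1309, 0.2371]
tcp_rot: [-0.535, 0.464, -0.458, 0.537]
contact_force: [-0.9, 0.1, 1.1]
opening: 0.598
n=6 turn 0.002 shift 19.5 dq 0.043 zmin 0.120 end [ 0.453 -0.136  0.12 ] q [-0.51 -0.02  2.16  0.    1.    0.92]
   {"ax":0.001,"ay":0.002,"az":-0.001,"x":0.9,"y":19.5,"z":-0.2}
```

```bash

python3 -m inch '[{"ax":0,"ay":0.002,"az":0,"x":2,"y":19.5,"z":-0.2,"hand":-0.2},{"ax":0,"ay":0.002,"az":0,"x":2,"y":19.5,"z":-0.2,"hand":-0.2},{"ax":0,"ay":0.002,"az":0,"x":1.4,"y":19.5,"z":-0.2,"hand":-0.2},{"ax":0,"ay":0.002,"az":0,"x":0,"y":19.5,"z":-0.2,"hand":-0.2},{"ax":0,"ay":0.002,"az":0,"x":0,"y":19.5,"z":-0.2,"hand":-0.2}]'
python3 -m inch '[{"ax":0,"ay":0,"az":0,"x":0,"y":19.5,"z":-0.2,"hand":-0.2},{"ax":0,"ay":0,"az":0,"x":0,"y":0,"z":0,"hand":-0.2},{"ax":0,"ay":0,"az":0,"x":0,"y":0,"z":0,"hand":-0.2}]'
python3 -m inch '[{"ax":0,"ay":0,"az":0,"x":0,"y":0,"z":0,"hand":0.3},{"ax":0,"ay":0,"az":0,"x":0,"y":0,"z":0,"hand":0.5},{"ax":0,"ay":0,"az":0,"x":0,"y":0,"z":0,"hand":0.6},{"ax":0,"ay":0,"az":0,"x":0,"y":0,"z":0,"hand":0.7},{"ax":0,"ay":0,"az":0,"x":0,"y":0,"z":0,"hand":0.75}]' 20
python3 -c "
from kn import *
go(Mk,tk,1)"
```

```text
time: 18.48
eef_pos: [0.4527, -0.1403, 0.1397]
tcp_rot: [-0.531, 0.468, -0.464, 0.533]
contact_force: [-0.3, 0.0, 0.1]
opening: 0.603
time: 18.73
eef_pos: [0.452, -0.1396, 0.1204]
tcp_rot: [-0.531, 0.469, -0.463, 0.533]
contact_force: [0.8, -1.1, 0.2]
opening: 0.603
time: 19.15
eef_pos: [0.4531, -0.134, 0.1237]
tcp_rot: [-0.527, 0.472, -0.461, 0.536]
contact_force: [-2.7, 19.4, 10.7]
opening: 0.131
n=1 turn 0.022 shift 4.3 dq 0.021 zmin 0.120 end [ 0.453 -0.136  0.12 ] q [-0.51 -0.02  2.16 -0.    1.    0.92]
   {"ax":0.001,"ay":-0.009,"az":-0.02,"x":2.2,"y":3.7,"z":0}
```

```bash

python3 -m inch '[{"ax":0,"ay":0,"az":0,"x":-3,"y":-2,"z":0,"hand":0.75},{"ax":0,"ay":0,"az":0,"x":-2.5,"y":-1.5,"z":0,"hand":0.75},{"ax":0,"ay":0,"az":0,"x":0,"y":0,"z":0,"hand":0.75},{"ax":0,"ay":0,"az":0,"x":0,"y":0,"z":0,"hand":0.75}]' 20
python3 -c "
from kn import *
M,t,q=cur();go(M,t-.005*bx,1)"
```

```text
time: 19.48
eef_pos: [0.4519, -0.1332, 0.1243]
tcp_rot: [-0.531, 0.468, -0.463, 0.534]
contact_force: [3.0, 1.3, -11.4]
opening: 0.13
n=1 turn 0.000 shift 5.0 dq 0.011 zmin 0.124 end [ 0.447 -0.134  0.124] q [-0.51 -0.04  2.17  0.01  1.02  0.92]
   {"ax":0,"ay":0,"az":0,"x":0,"y":0,"z":-5}
```

```bash

python3 -m inch '[{"ax":0,"ay":0,"az":0,"x":0,"y":1.7,"z":0,"hand":1},{"ax":0,"ay":0,"az":0,"x":0,"y":0,"z":-3,"hand":1},{"ax":0,"ay":0,"az":0,"x":0,"y":0,"z":-5,"hand":1},{"ax":0,"ay":0,"az":0,"x":0,"y":0,"z":-5,"hand":1},{"ax":0,"ay":0,"az":0,"x":0,"y":0,"z":-5,"hand":1}]' 25
python3 -m inch '[{"ax":0,"ay":0,"az":0,"x":0,"y":0,"z":-5,"hand":1},{"ax":0,"ay":0,"az":0,"x":0,"y":0,"z":-3,"hand":1},{"ax":0,"ay":0,"az":0,"x":0,"y":0,"z":-1,"hand":1},{"ax":0,"ay":0,"az":0,"x":0,"y":0,"z":0,"hand":1},{"ax":0,"ay":0,"az":0,"x":0,"y":0,"z":0,"hand":1}]'
```

```text
time: 19.9
eef_pos: [0.4348, -0.1358, 0.1242]
tcp_rot: [-0.531, 0.467, -0.464, 0.534]
contact_force: [1.3, 4.3, -4.4]
opening: 0.129
time: 20.32
eef_pos: [0.4255, -0.1372, 0.1242]
tcp_rot: [-0.531, 0.467, -0.463, 0.534]
contact_force: [0.4, 5.2, -4.2]
opening: 0.129
```

```bash

python3 -m inch '[{"ax":0,"ay":0,"az":0,"x":0,"y":0,"z":0,"hand":0.6},{"ax":0,"ay":0,"az":0,"x":0,"y":0,"z":0,"hand":0.3},{"ax":0,"ay":0,"az":0,"x":0,"y":0,"z":0,"hand":0},{"ax":0,"ay":0,"az":0,"x":0,"y":0,"z":0,"hand":-0.2},{"ax":0,"ay":0,"az":0,"x":0,"y":0,"z":0,"hand":-0.2}]'
python3 -m inch '[{"ax":0,"ay":0,"az":0,"x":0,"y":-10,"z":0,"hand":-0.2},{"ax":0,"ay":0,"az":0,"x":0,"y":-30,"z":0,"hand":-0.2},{"ax":0,"ay":0,"az":0,"x":0,"y":-35,"z":0,"hand":-0.2},{"ax":0,"ay":0,"az":0,"x":0,"y":-35,"z":0,"hand":-0.2},{"ax":0,"ay":0,"az":0,"x":0,"y":-20,"z":0,"hand":-0.2}]'
python3 -m inch '[{"ax":0,"ay":0,"az":0,"x":35,"y":0,"z":-10,"hand":-0.2},{"ax":0,"ay":0,"az":0,"x":35,"y":0,"z":-5,"hand":-0.2},{"ax":0,"ay":0,"az":0,"x":35,"y":0,"z":0,"hand":-0.2},{"ax":0,"ay":0,"az":0,"x":35,"y":0,"z":0,"hand":-0.2},{"ax":0,"ay":0,"az":0,"x":0,"y":0,"z":0,"hand":-0.2}]'
python3 - <<'E'
from h import *
from plant import read_camera
b=read_camera("top");a=read_camera("scene")
A=cv2.resize(a["img"][100:200,130:230],(400,400),interpolation=cv2.INTER_CUBIC)
B=cv2.resize(b["img"][150:250,115:215],(400,400),interpolation=cv2.INTER_CUBIC)
cv2.imwrite("pics/v7.png",np.hstack([A,B])[:,:,::-1])
E
```

```text
time: 20.73
eef_pos: [0.4264, -0.1382, 0.1246]
tcp_rot: [-0.532, 0.466, -0.464, 0.533]
contact_force: [0.7, 0.2, -0.4]
opening: 0.605
time: 21.15
eef_pos: [0.4273, -0.139, 0.2592]
tcp_rot: [-0.531, 0.464, -0.466, 0.534]
contact_force: [0.8, -0.7, 1.0]
opening: 0.601
time: 21.57
eef_pos: [0.4302, -0.284, 0.2543]
tcp_rot: [-0.531, 0.467, -0.466, 0.532]
contact_force: [-0.9, 0.5, -0.4]
opening: 0.603
```

View pics/v7.png

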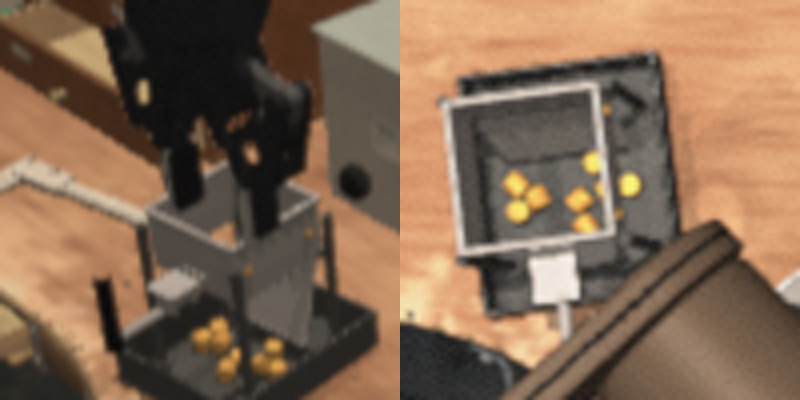

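The flap hangs open and the charge lies in the pan: I count eight slugs in the top view, one partly hidden behind the box wall at (603,188). The gripper is clear of everything, so I'll let things settle and hand in.

```bash

python3 -m inch '[{"ax":0,"ay":0,"az":0,"x":0,"y":0,"z":0,"hand":-0.2},{"ax":0,"ay":0,"az":0,"x":0,"y":0,"z":0,"hand":-0.2},{"ax":0,"ay":0,"az":0,"x":0,"y":0,"z":0,"hand":-0.2}]'
python3 -c "
from plant import *
s=get_state();print(s['time'],s['contact_force'],abs(s['dq']).max());print(sign_off())"
```

```text
time: 21.92
eef_pos: [0.43, -0.2777, 0.2534]
tcp_rot: [-0.532, 0.466, -0.463, 0.534]
contact_force: [-0.3, 0.5, -0.0]
opening: 0.603
21.9167 [-0.25886311  0.5262706  -0.04305151] 0.0024025786090741885
the job is handed in; nothing more can be done
None
```

The job is done and handed in at 21.9 s: I poured the slugs into the shut box, stood the empty cup back on its old spot and let go. Then I drew the bolt about 27 mm, and the floor swung open.

- **After the pour:** the top view showed all eight slugs in the box and the cup empty.
- **After the release:** the cup stood upright and free, with the slugs still in the box.
- **After the bolt:** the last pictures showed the flap hanging open and eight slugs in the pan. One of them was only a sliver behind the box wall in the top view. The arm was still and clear of everything, with about 0.5 N of force on the tool, which is sensor noise.
- **What disagreed:** the jaws closed a few millimetres off centre on the bolt knob. The reading rose to 19 N sideways and about 11 N vertically, under the 40 N limit. I re-centred before pulling.
- **What I did not check:** I took no picture of the cup or the bystander objects after drawing the bolt, but the arm only passed well above the cup.

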